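# Put the espresso tools back on their mats

### The job

Tidy the espresso bench: stand the tamper, the shot cup and the square bean tin, and lay the brush, each on the rubber mat that bears its own silhouette, upright, centred on the silhouette, the tin and the brush turned to line up with theirs (either end of the brush may point either way). Do not shift or tip the two upturned espresso cups that stand among them.

Things in the scene. Friction and masses are not known exactly. Their poses are not given: they have to be found in the camera images.
- tamper_mid (a point): the coffee tamper, loose, standing on its steel disc foot (58 mm across, 14 mm high); above it a thin neck 18 mm across and a black round knob 30 mm across with straight sides from 48 to 72 mm above the underside; 80 mm high in all, about 350 g. The point is on its axis half-way up, 40 mm above its underside; z up along the axis
- shot_cup_mid (a point): the shot cup, loose: a plain straight steel cup, 38 mm across and 55 mm high, open at the top, no handle, wall 2.5 mm, about 90 g. The point is on its axis half-way up, 27.5 mm above its underside; z up along the axis
- tin_mid (a point): the square bean tin, loose, closed: aluminium, 56 x 56 mm and 72 mm high, about 220 g. The point is its centre, 36 mm above its underside; x and y square to its sides, z up
- brush_mid (a point): the bench brush, loose, lying flat: a bar 100 mm long, 24 mm wide, 20 mm high, wooden handle at one end (-x) and stiff black head at the other, about 60 g. The point is its centre, 10 mm above its underside; x along its length, y across it, z up
- tamper_mat_top (a point): home of the tamper: black rubber mat lying fixed on the bench, 3 mm thick, 84 x 84 mm, with a pale flush silhouette of a 58 mm disc (the larger of the two discs) in its middle. The point is the centre of the mat's top face, 3 mm above the bench; z up. 
- cup_mat_top (a point): home of the shot cup: black rubber mat lying fixed on the bench, 3 mm thick, 84 x 84 mm, with a pale flush silhouette of a 38 mm disc (the smaller of the two discs) in its middle. The point is the centre of the mat's top face, 3 mm above the bench; z up. 
- tin_mat_top (a point): home of the tin: black rubber mat lying fixed on the bench, 3 mm thick, 84 x 84 mm, with a pale flush silhouette of a 56 mm square in its middle. The point is the centre of the mat's top face, 3 mm above the bench; z up. x and y square to the sides of the mat and of the silhouette
- brush_mat_top (a point): home of the brush: black rubber mat lying fixed on the bench, 3 mm thick, 124 x 50 mm, with a pale flush silhouette of a 100 x 24 mm oblong in its middle. The point is the centre of the mat's top face, 3 mm above the bench; z up. x along its length, y across it
- cup_right: a white upturned espresso cup standing mouth down on the bench to the robot's right (y below 0), in the middle of the work area between the tools; a bystander. 56 mm across its rim at the bench, narrowing to a 34 mm foot on top, 55 mm high, with an ear on one side (its y axis) that reaches 44 mm from its centre. Origin at the centre of its underside
- cup_left: a white upturned espresso cup standing mouth down on the bench to the robot's left (y above 0), in the middle of the work area between the tools; a bystander. 56 mm across its rim at the bench, narrowing to a 34 mm foot on top, 55 mm high, with an ear on one side (its y axis) that reaches 44 mm from its centre. Origin at the centre of its underside

How it is judged:
By the outcome, as a careful person would: the job done as asked, in the order asked, and still so for the second after the job is handed in, with the robot touching nothing.
It also fails if it takes over 120 s, if anything falls off the work surface, if the arm or the gripper's body presses on something with over 40 N, if the wrist force passes 120 N, or if a joint passes its speed limit or range.

### The arm

A 6-joint arm with a two-finger parallel gripper is mounted at the origin on the work surface. World frame = base frame: x ahead of the robot, y to its left, z up, the work surface at z = 0. Lengths are in m, angles in degrees, forces in N, time in s.
With the tool pointing down it reaches from about 0.3 to 0.875 m from the base axis. Payload 6.4 kg.
Tool frame: the origin (TCP) lies midway between the tips of the shut fingers; the grasp point (between the pads) lies 19 mm behind it; z points along the fingers, y is the direction in which the jaws open and shut (so a half turn about z gives the same grasp; the last joint's range is limited). The gripper opens to 88 mm and grips with 3 to 60 N. Pads are 18 mm wide; open, the fingers measure 123 mm over their backs; the gripper's body (75 mm by 187 mm) begins 45 mm behind the grasp point.
Start: joints at [-75.189, 10.359, 92.074, -0, 77.567, -11.82], TCP at [0.258, -0.514, 0.239] pointing down, gripper open.
Joint ranges: [-171.53, 171.53], [-51.25, 118.39], [17.06, 147.69], [-65.23, 245.23], [0, 150.52], [-178.68, 178.68]. Speed limits (degrees/s): [147.25, 147.25, 172.46, 180, 180, 180].

### API

Orientations are given as [roll, pitch, yaw] about the fixed x, y, z axes, in that order (R = Rz(yaw) Ry(pitch) Rx(roll)).
In Python, from station import env, viewer gives the robot as it stands.
- The arm moves only by the tool apply_moves, never from a script. Its argument "rows" is a list of rows, each a list of 3 entries, a list of its own where there are three numbers: the shift along the tool's x, y, z each as a share of 0.15 m, from -1 to 1, then the turn, a rotation vector about the tool's x, y, z each as a share of 60 degrees, from -1 to 1, then the finger opening in mm, from 0 to 88.1. A call has 1 to 12 rows; each row is the pose to reach, as a shift and turn from the pose commanded when the call began, along the tool's axes at that moment; what a row does not reach only later rows make up. A row lasts 1/12 s, in which the tool goes at most 41.7 mm and 7.16 degrees, less where a joint would pass 70% of its speed; a pose out of reach is approached as far as the arm can. A call with a number of a shift or a turn outside -1 to 1 is refused whole. A call with a gripper value outside its range is refused whole. The fingers move at their own pace and stop on an object; "grip_force" is the grip in N (left out, the last holds). Time passes only in rows, so rows that repeat a pose let the fingers close. It gives the time, the measured TCP pose, the force and the opening at its end, in the units of the state.
- env.sense(): the state, without advancing time (a new reading comes with each control period).
- viewer.read_camera(name): name is "scene" or "top"; returns the picture (384x512x3 uint8, red, green, blue); there is no depth.
- viewer.camera_params(name): a dict with "K" (3x3 intrinsics, pixels), "k1" (the pictures are not rectified: a ray, as slopes to the right and down, at radius r is drawn at 1 + k1 r^2 times it, then the intrinsics apply), "R" (3x3) and "t" (3): a world point X has camera coordinates R X + t. Camera axes: x right, y down, z forward; pixel columns grow to the right and rows downward; lengths in m; the calibration is good to about 2 mm. A picture is of the moment at which its call begins. camera_params takes no time and is no camera call.
- env.hand_in(): hands the job in, once; it reports no verdict.
The state is a dict: "time": time; "q": joint angles; "dq": joint speeds; "joint_efforts": joint torques, N m; "eef_pos": TCP position; "tcp_rot": TCP orientation; "ft_force": force on the tool from outside, world axes, zero at the start; "ft_torque": the same for the moment, N m; "opening": finger opening in m.
Only numpy, scipy, OpenCV 4.12 (cv2) and the standard library are available. Lean on these libraries where they do the work, as an engineer would, in place of code of your own. Each camera call takes 0.05 s, during which the arm holds its last target.

## Working session

There is one attempt and no reset: what is moved stays moved. The work goes in short steps, Python scripts to look and compute and a tool call to move; the robot and the scene stay as the last step left them, time stands still between calls to the robot, and variables do not carry over. Pictures are saved under pics/ and viewed, and the job is handed in when it is done.

Besides the shell and the picture viewer there is one more tool, called after "Call:" as name([rows], argument=value, ...), one row to a line, values as JSON. apply_moves: Moves the arm, as the interface text tells. Its arguments: {"type":"object","properties":{"rows":{"type":"array"},"grip_force":{"type":"number"}},"required":["rows"]}

```bash
ls; mkdir -p pics
python3 - <<'E'
from station import env, viewer
import cv2
for n in("scene","top"):
    im=viewer.read_camera(n); cv2.imwrite(f"pics/{n}0.png",cv2.cvtColor(im,cv2.COLOR_RGB2BGR))
    p=viewer.camera_params(n); print(n,p)
print(env.sense())
E
```

```text
pics
scene {'K': array([[445.57914349,   0.        , 260.14469991],
       [  0.        , 445.57914349, 191.43503218],
       [  0.        ,   0.        ,   1.        ]]), 'k1': -0.14503298801386344, 'R': array([[-0.03935182,  0.99917894,  0.00963771],
       [ 0.78484509,  0.03687719, -0.61859377],
       [-0.61844128, -0.01677868, -0.78565187]]), 't': array([ 0.0372337 , -0.40094492,  1.35869105])}
top {'K': array([[346.77260806,   0.        , 249.65100094],
       [  0.        , 346.77260806, 192.53454177],
       [  0.        ,   0.        ,   1.        ]]), 'k1': 0.0348730093093649, 'R': array([[ 0.01507265, -0.99983373, -0.01026279],
       [-0.99595253, -0.01410298, -0.0887675 ],
       [ 0.088608  ,  0.01155921, -0.9959995 ]]), 't': array([-0.01421969,  0.5368482 ,  0.9115682 ])}
{'time': 0.1, 'q': array([-7.51898780e+01,  1.03970383e+01,  9.21224994e+01,  7.36882191e-04,
        7.75663244e+01, -1.18199076e+01]), 'dq': array([-0.01350444, -0.0646599 , -0.10210881,  0.06491589, -0.04791444,
       -0.04519936]), 'joint_efforts': array([ 9.89180808e-04, -4.34813154e+01, -3.42695296e+01,  7.04527879e-02,
        3.39941145e-02, -4.62284981e-05]), 'eef_pos': array([ 0.25763538, -0.51355191,  0.237935  ]), 'tcp_rot': array([-1.79916106e+02, -1.82917697e-02,  2.66298570e+01]), 'ft_force': array([ 0.68679179, -0.07152504,  1.1632433 ]), 'ft_torque': array([-0.02250017,  0.04804147, -0.02556097]), 'opening': 0.0881734538869399}
```

View pics/scene0.png

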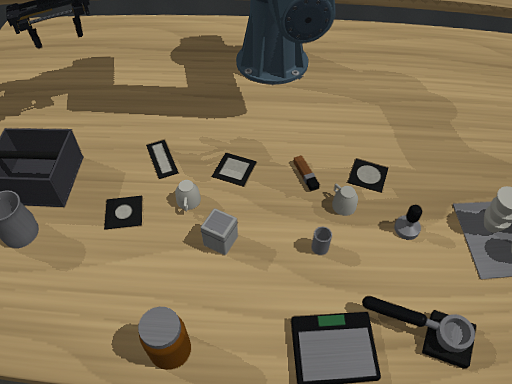

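View pics/top0.png

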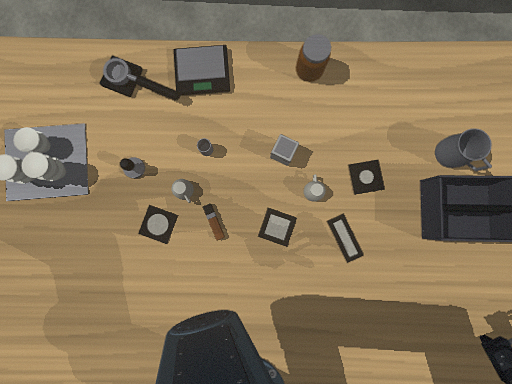

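```bash
cat > h.py <<'E'
import numpy as np,cv2
from station import env, viewer
P={n:viewer.camera_params(n) for n in("scene","top")}
def dist(n):
    return np.array([P[n]["k1"],0,0,0,0.])
def proj(n,X):
    p=P[n]; X=np.asarray(X,float).reshape(-1,3)
    r,_=cv2.Rodrigues(p["R"]); return cv2.projectPoints(X,r,p["t"],p["K"],dist(n))[0].reshape(-1,2)
def plane(n,uv,z):
    p=P[n]; uv=np.asarray(uv,float).reshape(-1,1,2)
    s=cv2.undistortPoints(uv,p["K"],dist(n)).reshape(-1,2)
    d=np.c_[s,np.ones(len(s))]@p["R"]; c=-p["R"].T@p["t"]
    return c+d*((z-c[2])/d[:,2])[:,None]
def grab(n,save=None):
    im=cv2.cvtColor(viewer.read_camera(n),cv2.COLOR_RGB2BGR)
    if save: cv2.imwrite(f"pics/{save}.png",im)
    return im
def crop(im,x0,y0,w,h,k,save):
    cv2.imwrite(f"pics/{save}.png",cv2.resize(im[y0:y0+h,x0:x0+w],None,fx=k,fy=k,interpolation=cv2.INTER_CUBIC))
E
python3 - <<'E'
from h import *
t=cv2.imread("pics/top0.png");s=cv2.imread("pics/scene0.png")
crop(t,110,125,140,125,5,"tA");crop(t,250,125,150,145,5,"tB".replace("B","B")) if 0 else crop(t,255,125,140,145,4,"tB")
crop(s,95,130,170,130,4,"sA");crop(s,280,140,150,120,5,"sB")
E
```

```text
(no output)
```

View pics/tA.png

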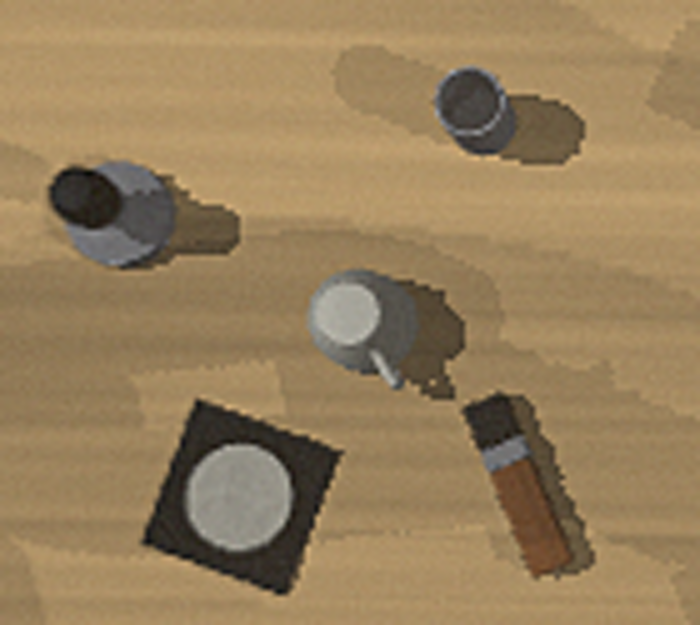

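View pics/tB.png

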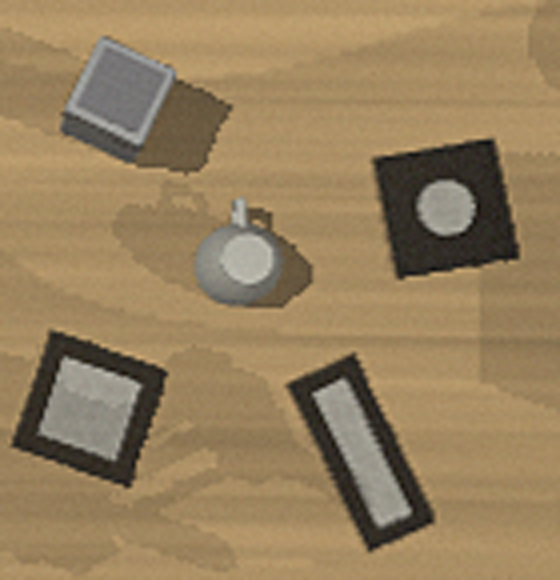

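View pics/sA.png

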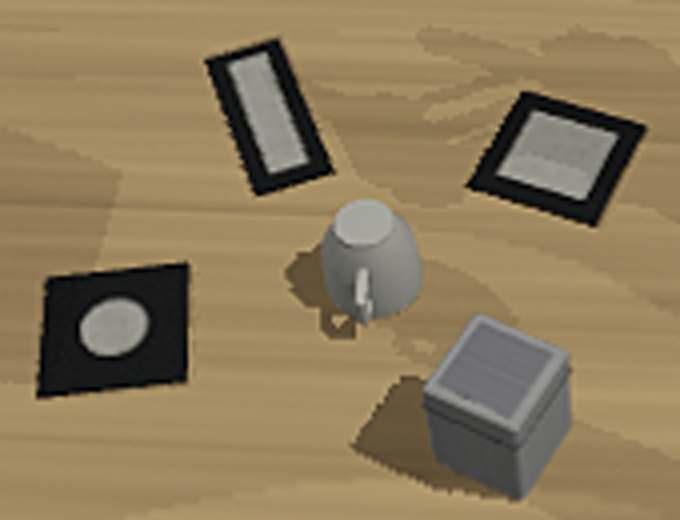

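View pics/sB.png

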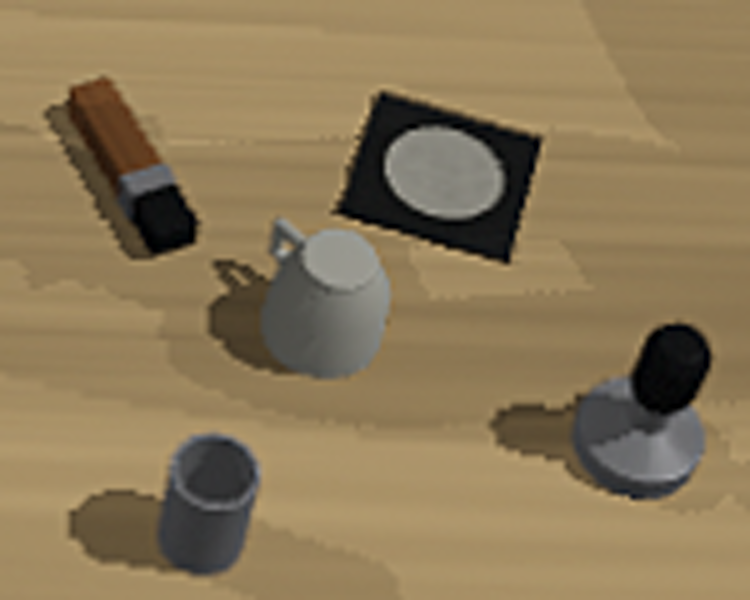

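```bash
cat > m0.py <<'E'
from h import *
from scipy.optimize import least_squares
C={"tA":("top",110,125,5),"tB":("top",255,125,4),"sA":("scene",95,130,4),"sB":("scene",280,140,5)}
def full(c,pts):
    n,x,y,k=C[c]; return n,(np.asarray(pts,float)+.5)/k-.5+np.array([x,y])
def rect(name,c,pts,z,L,W):
    n,uv=full(c,pts); X=plane(n,uv,z)[:,:2]
    c0=X.mean(0)
    d=np.linalg.norm(np.roll(X,-1,0)-X,axis=1)
    u=(X[1]-X[0])+(X[2]-X[3]); v=(X[2]-X[1])+(X[3]-X[0])
    a1=np.degrees(np.arctan2(u[1],u[0]));a2=np.degrees(np.arctan2(v[1],v[0]))
    print(name,c,"c",c0.round(4),"sides",d.round(4),"ang",round(a1,1),round(a2,1))
def pt(name,c,p,z):
    n,uv=full(c,[p]); print(name,c,plane(n,uv,z)[0].round(4))
if __name__=="__main__":
    rect("tampmat","tA",[(198,400),(343,452),(286,595),(143,543)],.003,0,0)
    rect("tampmat","sB",[(380,92),(541,138),(510,263),(334,211)],.003,0,0)
    pt("tampdisc","tA",(239,497),.003);pt("tampdisc","sB",(445,172),.003)
    rect("cupmat","tB",[(374,158),(493,139),(519,257),(398,278)],.003,0,0)
    rect("cupmat","sA",[(46,278),(188,263),(187,381),(37,397)],.003,0,0)
    pt("cupdisc","tB",(446,208),.003);pt("cupdisc","sA",(114,326),.003)
    rect("tinmat","tB",[(52,331),(167,372),(130,487),(13,445)],.003,0,0)
    rect("tinmat","sA",[(522,92),(646,127),(597,226),(467,186)],.003,0,0)
    rect("brushmat","tB",[(353,354),(434,521),(370,550),(288,384)],.003,0,0)
    rect("brushmat","sA",[(279,39),(334,173),(258,195),(205,60)],.003,0,0)
    rect("tin","tB",[(105,37),(176,74),(136,147),(63,109)],.072,0,0)
    rect("tin","sA",[(482,316),(570,355),(515,440),(424,397)],.072,0,0)
    rect("brush","tA",[(463,408),(513,393),(572,560),(535,578)],.02,0,0)
    rect("brush","sB",[(70,90),(107,77),(192,213),(150,240)],.02,0,0)
    pt("cup rim","tA",(471,102),.055);pt("cup rim","sB",(214,470),.055)
    pt("tamp foot","tA",(120,214),.007);pt("tamp knob","tA",(83,195),.076)
    pt("tamp foot","sB",(638,435),.012);pt("tamp knob","sB",(680,352),.076)
    pt("cupL","tA",(347,314),.055);pt("cupL","sB",(340,261),.055)
    pt("cupR","tB",(246,259),.055);pt("cupR","sA",(364,224),.055)
    pt("cupL ear","tA",(397,385),.03);pt("cupR ear","tB",(238,200),.03)
E
python3 m0.py
```

```text
tampmat tA c [0.4488 0.2429] sides [0.0851 0.083  0.0834 0.0828] ang -108.9 160.7
tampmat sB c [0.4493 0.2427] sides [0.0826 0.0842 0.0864 0.0842] ang 71.2 -19.4
tampdisc tA [0.4489 0.2449 0.003 ]
tampdisc sB [0.4476 0.2447 0.003 ]
cupmat tB c [ 0.5874 -0.3255] sides [0.0826 0.0831 0.0835 0.0844] ang -79.7 -169.1
cupmat sA c [ 0.5873 -0.3258] sides [0.0836 0.0836 0.0841 0.0837] ang 100.4 11.0
cupdisc tB [ 0.5873 -0.3256  0.003 ]
cupdisc sA [ 0.5857 -0.3264  0.003 ]
tinmat tB c [ 0.4462 -0.0828] sides [0.0833 0.082  0.0841 0.0822] ang -108.8 162.0
tinmat sA c [ 0.4469 -0.083 ] sides [0.083  0.0835 0.0843 0.0826] ang 71.6 -18.0
brushmat tB c [ 0.4201 -0.266 ] sides [0.1233 0.0474 0.1229 0.049 ] ang -154.3 115.3
brushmat sA c [ 0.4204 -0.2662] sides [0.124  0.0474 0.1235 0.0492] ang 26.1 -65.6
tin tB c [ 0.6506 -0.0955] sides [0.0518 0.0543 0.053  0.0546] ang -117.3 151.4
tin sA c [ 0.6551 -0.0952] sides [0.0523 0.0571 0.0531 0.0568] ang 64.5 -24.7
brush tA c [0.4578 0.0891] sides [0.0281 0.0953 0.0219 0.0993] ang -68.4 -157.3
brush sB c [0.4582 0.0883] sides [0.0206 0.0927 0.0264 0.0989] ang 124.8 22.9
cup rim tA [0.6585 0.1162 0.055 ]
cup rim sB [0.6585 0.1154 0.055 ]
tamp foot tA [0.6036 0.3154 0.007 ]
tamp knob tA [0.6023 0.3105 0.076 ]
tamp foot sB [0.6049 0.3125 0.012 ]
tamp knob sB [0.6058 0.3129 0.076 ]
cupL tA [0.5451 0.178  0.055 ]
cupL sB [0.547  0.1762 0.055 ]
cupR tB [ 0.5449 -0.1795  0.055 ]
cupR sA [ 0.5464 -0.1811  0.055 ]
cupL ear tA [0.5098 0.1554 0.03  ]
cupR ear tB [ 0.5871 -0.1787  0.03  ]
```

```bash
cat > plan.py <<'E'
import sys
from h import *
from scipy.spatial.transform import Rotation as Ro
def plan(x,y,z,yaw):
    s=env.sense(); p=s["eef_pos"]; R0=Ro.from_euler("xyz",s["tcp_rot"],degrees=True)
    R1=Ro.from_euler("xyz",[180,0,yaw],degrees=True)
    d=R0.inv().apply(np.array([x,y,z])-p); r=np.degrees((R0.inv()*R1).as_rotvec())
    d2=R1.inv().apply(np.array([x,y,z])-p)
    print("t",round(s["time"],2),"pos",p.round(4),"rot",s["tcp_rot"].round(2),"F",s["ft_force"].round(1),"op",round(s["opening"]*1e3,1))
    print(" shift shares",(d/.15).round(3),"turn shares",(r/60).round(3),"| after turn shares",(d2/.15).round(3),"dist mm",round(1e3*np.linalg.norm(d)))
if __name__=="__main__": plan(*map(float,sys.argv[1:5]))
E
python3 plan.py .604 .3135 .20 26.6
```

```text
t 0.1 pos [ 0.2576 -0.5136  0.2379] rot [-1.7992e+02 -2.0000e-02  2.6630e+01] F [ 0.7 -0.1  1.2] op 88.2
 shift shares [ 4.535 -3.893  0.26 ] turn shares [-0.001 -0.     0.   ] | after turn shares [ 4.533 -3.896  0.253] dist mm 897
```

Call:
apply_moves([
  [[0.9,-0.78,0],[0,0,0],88],
  [[0.9,-0.78,0],[0,0,0],88],
  [[0.9,-0.78,0],[0,0,0],88],
  [[0.9,-0.78,0],[0,0,0],88],
  [[0.9,-0.78,0],[0,0,0],88],
], grip_force=20)

```text
time: 0.52
eef_pos: [0.3271, -0.344, 0.238]
tcp_rot: [-179.8, -0.1, 26.8]
ft_force: [0.2, -0.2, -0.6]
opening: 0.0882
```

Call:
apply_moves([
  [[0.9,-0.78,0],[0,0,0],88],
  [[0.9,-0.78,0],[0,0,0],88],
  [[0.9,-0.78,0],[0,0,0],88],
  [[0.9,-0.78,0],[0,0,0],88],
  [[0.9,-0.78,0],[0,0,0],88],
])

```text
time: 0.93
eef_pos: [0.3952, -0.1797, 0.2385]
tcp_rot: [-179.9, -0.1, 26.8]
ft_force: [0.8, 0.2, -0.0]
opening: 0.0878
```

Call:
apply_moves([
  [[0.9,-0.78,0],[0,0,0],88],
  [[0.9,-0.78,0],[0,0,0],88],
  [[0.9,-0.78,0],[0,0,0],88],
  [[0.9,-0.78,0],[0,0,0],88],
  [[0.9,-0.78,0],[0,0,0],88],
])

```text
time: 1.35
eef_pos: [0.4636, -0.0145, 0.2387]
tcp_rot: [-179.9, -0.1, 26.8]
ft_force: [-0.5, -0.8, -0.3]
opening: 0.088
```

Call:
apply_moves([
  [[0.9,-0.78,0],[0,0,0],88],
  [[0.9,-0.78,0],[0,0,0],88],
  [[0.9,-0.78,0],[0,0,0],88],
  [[0.9,-0.78,0],[0,0,0],88],
  [[0.9,-0.78,0],[0,0,0],88],
])

```text
time: 1.77
eef_pos: [0.5319, 0.1507, 0.2384]
tcp_rot: [-179.9, -0.1, 26.8]
ft_force: [-0.7, 0.1, -0.0]
opening: 0.0879
```

Call:
apply_moves([
  [[0.9,-0.78,0],[0,0,0],88],
  [[0.9,-0.78,0],[0,0,0],88],
  [[0.9,-0.78,0],[0,0,0],88],
  [[0.9,-0.78,0],[0,0,0],88],
  [[0.9,-0.78,0],[0,0,0],88],
  [[0.9,-0.78,0],[0,0,0],88],
])

```text
time: 2.27
eef_pos: [0.5994, 0.3137, 0.2374]
tcp_rot: [-180.0, 0.0, 26.8]
ft_force: [-0.1, -0.8, -0.4]
opening: 0.088
```

```bash
python3 plan.py .604 .3135 .041 26.6
```

```text
t 2.27 pos [0.5994 0.3137 0.2374] rot [-1.7998e+02  5.0000e-02  2.6810e+01] F [-0.1 -0.8 -0.4] op 88.0
 shift shares [0.028 0.016 1.309] turn shares [-0.     0.001  0.003] | after turn shares [0.027 0.015 1.309] dist mm 196
```

Call:
apply_moves([
  [[0.028,0.016,0.25],[0,0,0],88],
  [[0.028,0.016,0.5],[0,0,0],88],
  [[0.028,0.016,0.75],[0,0,0],88],
  [[0.028,0.016,0.75],[0,0,0],88],
])

```text
time: 2.6
eef_pos: [0.5983, 0.3075, 0.117]
tcp_rot: [-179.9, 0.9, 26.6]
ft_force: [-1.9, -0.8, -1.8]
opening: 0.088
```

```bash
python3 - <<'E'
from h import *
t=grab("top","t1");s=grab("scene","s1")
crop(s,370,150,90,100,6,"s1c");crop(t,100,120,90,90,6,"t1c")
E
python3 plan.py .604 .3135 .041 26.8
```

```text
t 2.7 pos [0.6028 0.3094 0.1251] rot [-179.98    0.23   26.57] F [ 0.3 -0.4 -0. ] op 88.2
 shift shares [ 0.021 -0.021  0.561] turn shares [-0.     0.004 -0.004] | after turn shares [ 0.019 -0.021  0.561] dist mm 84
```

View pics/s1c.png

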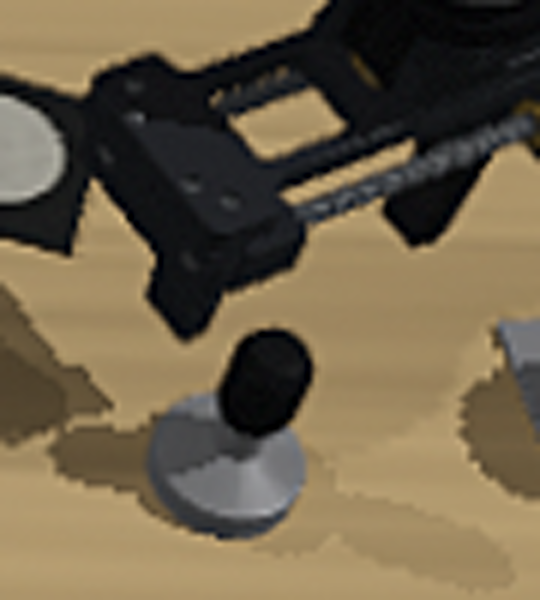

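View pics/t1c.png

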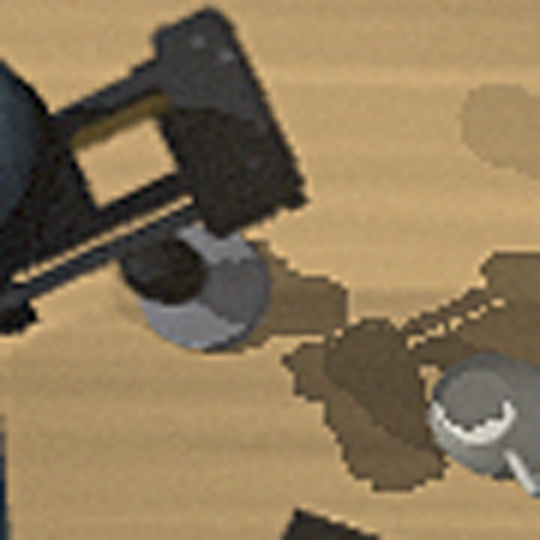

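Call:
apply_moves([
  [[0.019,-0.019,0.15],[0,0,0],88],
  [[0.019,-0.019,0.3],[0,0,0],88],
  [[0.019,-0.019,0.45],[0,0,0],88],
  [[0.019,-0.019,0.55],[0,0,0],88],
  [[0.019,-0.019,0.56],[0,0,0],88],
  [[0.019,-0.019,0.56],[0,0,0],88],
  [[0.019,-0.019,0.56],[0,0,0],88],
])

```text
time: 3.28
eef_pos: [0.6066, 0.3153, 0.0447]
tcp_rot: [180.0, -0.2, 26.6]
ft_force: [-1.2, 0.2, -0.5]
opening: 0.0879
```

```bash
python3 plan.py .604 .313 .041 26.6
```

```text
t 3.28 pos [0.6066 0.3153 0.0447] rot [179.97  -0.19  26.62] F [-1.2  0.2 -0.5] op 87.9
 shift shares [-0.023  0.006  0.025] turn shares [ 0.001 -0.003  0.   ] | after turn shares [-0.023  0.006  0.025] dist mm 5
```

Call:
apply_moves([
  [[-0.01,0.003,0.01],[0,0,0],88],
  [[-0.01,0.003,0.01],[0,0,0],88],
  [[-0.01,0.003,0.01],[0,0,0],88],
])

```text
time: 3.53
eef_pos: [0.6044, 0.3141, 0.0418]
tcp_rot: [180.0, -0.1, 26.6]
ft_force: [0.7, 0.0, -0.2]
opening: 0.0882
```

```bash
python3 plan.py .604 .313 .041 26.6
```

```text
t 3.53 pos [0.6044 0.3141 0.0418] rot [ 1.7999e+02 -8.0000e-02  2.6630e+01] F [ 0.7  0.  -0.2] op 88.2
 shift shares [-0.006  0.006  0.005] turn shares [ 0.    -0.001  0.001] | after turn shares [-0.006  0.006  0.005] dist mm 1
```

Call:
apply_moves([
  [[-0.006,0.006,0.005],[0,0,0],60],
  [[-0.006,0.006,0.005],[0,0,0],45],
  [[-0.006,0.006,0.005],[0,0,0],38],
  [[-0.006,0.006,0.005],[0,0,0],34],
  [[-0.006,0.006,0.005],[0,0,0],32],
  [[-0.006,0.006,0.005],[0,0,0],30],
  [[-0.006,0.006,0.005],[0,0,0],28],
  [[-0.006,0.006,0.005],[0,0,0],26],
  [[-0.006,0.006,0.005],[0,0,0],24],
  [[-0.006,0.006,0.005],[0,0,0],22],
  [[-0.006,0.006,0.005],[0,0,0],20],
  [[-0.006,0.006,0.005],[0,0,0],20],
], grip_force=25)

```text
time: 4.53
eef_pos: [0.6034, 0.313, 0.04]
tcp_rot: [-180.0, -0.0, 26.6]
ft_force: [-1.5, 1.5, 0.3]
opening: 0.029
```

```bash
python3 - <<'E'
from h import *
s=grab("scene","s2");t=grab("top","t2")
crop(s,340,130,120,110,6,"s2c");
E
python3 plan.py .604 .313 .16 26.6
```

```text
t 4.63 pos [0.6034 0.313  0.04  ] rot [-179.98   -0.     26.63] F [-0.2  2.2  1.5] op 28.9
 shift shares [ 0.004  0.002 -0.8  ] turn shares [-0.    -0.     0.001] | after turn shares [ 0.004  0.002 -0.8  ] dist mm 120
```

View pics/s2c.png

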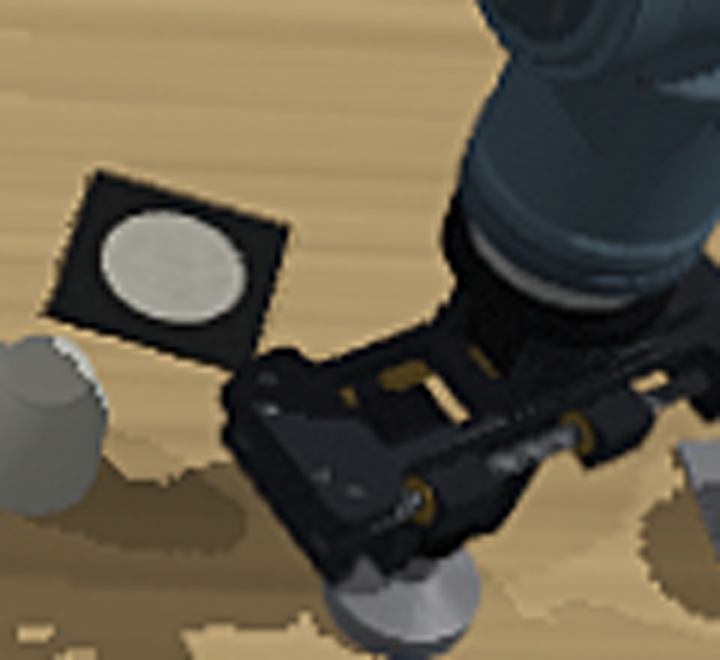

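Call:
apply_moves([
  [[0,0,-0.05],[0,0,0],20],
  [[0,0,-0.15],[0,0,0],20],
  [[0,0,-0.3],[0,0,0],20],
  [[0,0,-0.45],[0,0,0],20],
  [[0,0,-0.6],[0,0,0],20],
  [[0,0,-0.75],[0,0,0],20],
  [[0,0,-0.8],[0,0,0],20],
  [[0,0,-0.8],[0,0,0],20],
])

```text
time: 5.3
eef_pos: [0.6053, 0.3131, 0.1638]
tcp_rot: [179.9, -0.3, 26.6]
ft_force: [0.5, 0.4, -4.2]
opening: 0.0288
```

```bash
python3 plan.py .4487 .244 .16 26.6
```

```text
t 5.3 pos [0.6053 0.3131 0.1638] rot [179.93  -0.33  26.62] F [ 0.5  0.4 -4.2] op 28.8
 shift shares [-1.14  -0.056  0.018] turn shares [ 0.001 -0.006  0.   ] | after turn shares [-1.14  -0.055  0.025] dist mm 171
```

Held (4 N weight). Carry to the mat.

Call:
apply_moves([
  [[-0.1,0,0],[0,0,0],20],
  [[-0.25,-0.01,0],[0,0,0],20],
  [[-0.4,-0.02,0],[0,0,0],20],
  [[-0.55,-0.03,0],[0,0,0],20],
  [[-0.7,-0.04,0],[0,0,0],20],
  [[-0.8,-0.04,0],[0,0,0],20],
  [[-0.9,-0.05,0],[0,0,0],20],
  [[-1,-0.055,0],[0,0,0],20],
  [[-1,-0.055,0],[0,0,0],20],
])

```text
time: 6.05
eef_pos: [0.462, 0.2517, 0.1579]
tcp_rot: [-180.0, 0.3, 26.6]
ft_force: [0.7, -0.2, -4.2]
opening: 0.0288
```

Call:
apply_moves([
  [[-0.07,0,0],[0,0,0],20],
  [[-0.13,0,0],[0,0,0],20],
  [[-0.13,0,0.1],[0,0,0],20],
  [[-0.13,0,0.2],[0,0,0],20],
  [[-0.13,0,0.3],[0,0,0],20],
  [[-0.13,0,0.4],[0,0,0],20],
  [[-0.13,0,0.5],[0,0,0],20],
  [[-0.13,0,0.5],[0,0,0],20],
  [[-0.13,0,0.5],[0,0,0],20],
  [[-0.13,0,0.5],[0,0,0],20],
])

```text
time: 6.88
eef_pos: [0.4487, 0.2442, 0.0854]
tcp_rot: [180.0, -0.0, 26.6]
ft_force: [0.5, -0.3, -3.7]
opening: 0.029
```

```bash
python3 - <<'E'
from h import *
s=grab("scene","s3");t=grab("top","t3")
crop(s,320,100,120,110,6,"s3c");crop(t,120,170,100,90,6,"t3c");
E
python3 plan.py .4487 .244 .044 26.6
```

```text
t 6.98 pos [0.4492 0.2444 0.086 ] rot [ 1.7998e+02 -1.1000e-01  2.6630e+01] F [-0.7 -1.  -4. ] op 28.7
 shift shares [-0.005  0.001  0.28 ] turn shares [ 0.    -0.002  0.   ] | after turn shares [-0.004  0.001  0.28 ] dist mm 42
```

View pics/s3c.png

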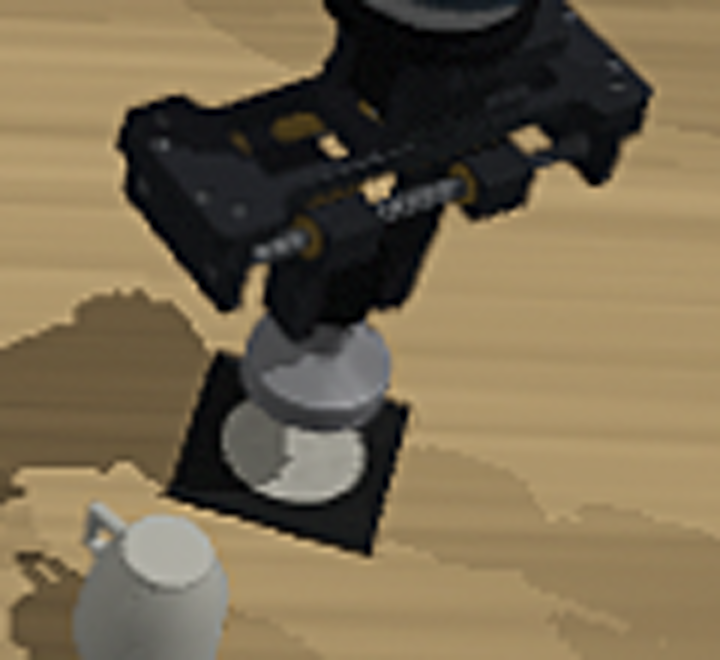

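View pics/t3c.png

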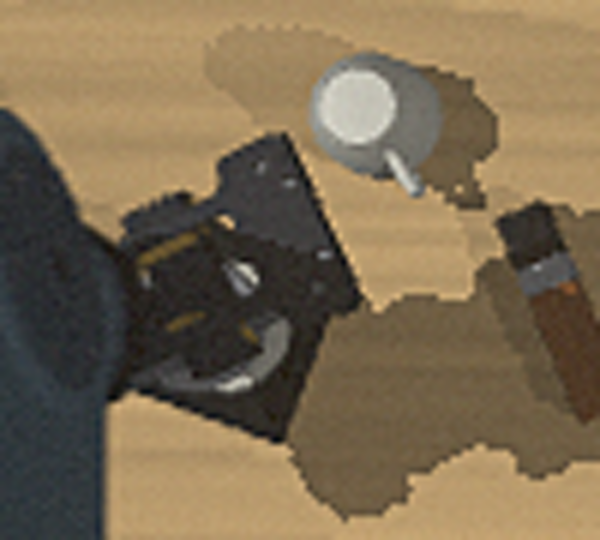

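Run:
```python
from h import *
a=np.linspace(0,2*np.pi,200)
def ext(n,c,z,r,x0,y0,k):
    q=proj(n,np.c_[c[0]+r*np.cos(a),c[1]+r*np.sin(a),0*a+z]); q=(q-[x0,y0]+.5)*k-.5
    print(n,c,z,"x",q[:,0].min().round(1),q[:,0].max().round(1),"y",q[:,1].min().round(1),q[:,1].max().round(1))
ext("scene",(.4492,.2444),.046,.029,320,100,6)
ext("scene",(.4492,.2444),.060,.029,320,100,6)
ext("scene",(.4487,.244),.003,.029,320,100,6)
```

```text
scene (0.4492, 0.2444) 0.046 x 242.1 388.5 y 324.6 434.5
scene (0.4492, 0.2444) 0.06 x 248.7 396.5 y 300.4 410.6
scene (0.4487, 0.244) 0.003 x 221.8 363.6 y 394.9 503.8
```

Call:
apply_moves([
  [[-0.003,0,0.05],[0,0,0],20],
  [[-0.003,0,0.1],[0,0,0],20],
  [[-0.003,0,0.15],[0,0,0],20],
  [[-0.003,0,0.2],[0,0,0],20],
  [[-0.003,0,0.23],[0,0,0],20],
  [[-0.003,0,0.25],[0,0,0],20],
  [[-0.003,0,0.265],[0,0,0],20],
  [[-0.003,0,0.275],[0,0,0],20],
  [[-0.003,0,0.275],[0,0,0],20],
  [[-0.003,0,0.275],[0,0,0],20],
])

```text
time: 7.82
eef_pos: [0.448, 0.244, 0.0439]
tcp_rot: [180.0, -0.0, 26.6]
ft_force: [0.6, -0.3, -4.2]
opening: 0.0291
```

```bash
python3 - <<'E'
from h import *
s=grab("scene","s4")
crop(s,320,100,120,110,6,"s4c")
E
python3 plan.py .4487 .244 .043 26.6
```

```text
t 7.87 pos [0.4481 0.2441 0.044 ] rot [ 1.7999e+02 -3.0000e-02  2.6630e+01] F [-0.3 -0.1 -2.7] op 29.2
 shift shares [0.003 0.002 0.007] turn shares [ 0.    -0.001  0.   ] | after turn shares [0.003 0.002 0.007] dist mm 1
```

View pics/s4c.png

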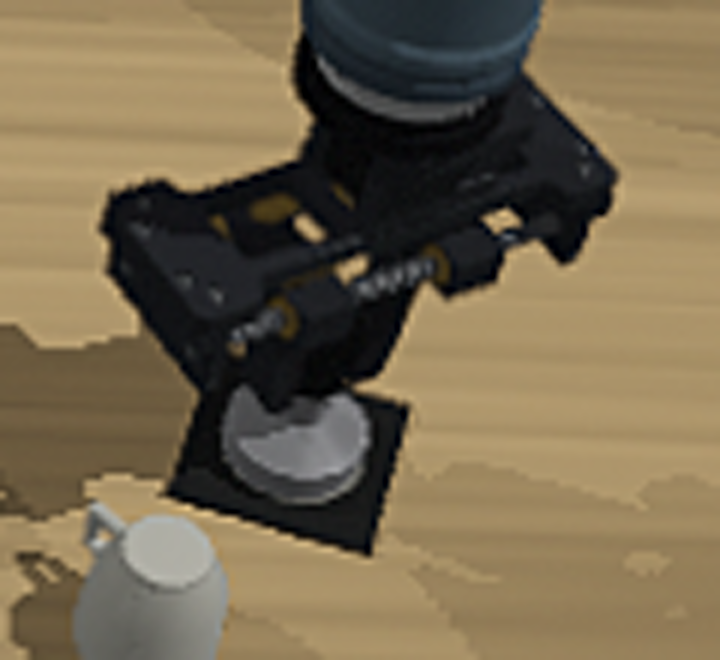

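Call:
apply_moves([
  [[0.005,0.002,0.005],[0,0,0],20],
  [[0.005,0.002,0.007],[0,0,0],20],
  [[0.005,0.002,0.007],[0,0,0],26],
  [[0.005,0.002,0.007],[0,0,0],32],
  [[0.005,0.002,0.007],[0,0,0],40],
  [[0.005,0.002,0.007],[0,0,0],50],
  [[0.005,0.002,0.007],[0,0,0],60],
  [[0.005,0.002,-0.1],[0,0,0],60],
  [[0.005,0.002,-0.3],[0,0,0],60],
  [[0.005,0.002,-0.6],[0,0,0],60],
  [[0.005,0.002,-0.9],[0,0,0],60],
  [[0.005,0.002,-0.9],[0,0,0],60],
])

```text
time: 8.87
eef_pos: [0.4527, 0.2453, 0.1863]
tcp_rot: [179.9, -0.7, 26.6]
ft_force: [1.6, -0.1, 0.4]
opening: 0.0602
```

```bash
python3 plan.py .6585 .1158 .12 26.6
```

```text
t 8.87 pos [0.4527 0.2453 0.1863] rot [179.87  -0.67  26.65] F [ 1.6 -0.1  0.4] op 60.2
 shift shares [0.834 1.386 0.455] turn shares [ 0.002 -0.011  0.001] | after turn shares [0.84  1.386 0.442] dist mm 252
```

Call:
apply_moves([
  [[0.42,0.69,0.1],[0,0,0],60],
  [[0.42,0.69,0.1],[0,0,0],60],
  [[0.42,0.69,0.1],[0,0,0],60],
  [[0.84,1,0.2],[0,0,0],60],
  [[0.84,1,0.2],[0,0,0],60],
  [[0.84,1,0.2],[0,0,0],60],
])

```text
time: 9.37
eef_pos: [0.6328, 0.1635, 0.1449]
tcp_rot: [180.0, 0.1, 26.4]
ft_force: [-1.3, -0.7, -0.2]
opening: 0.0596
```

Call:
apply_moves([
  [[0,0.38,0.1],[0,0,0],60],
  [[0,0.38,0.1],[0,0,0],60],
  [[0,0.38,0.1],[0,0,0],60],
  [[0,0.38,0.1],[0,0,0],60],
  [[0,0.38,0.1],[0,0,0],60],
])

```text
time: 9.78
eef_pos: [0.6536, 0.1161, 0.134]
tcp_rot: [-180.0, -0.0, 26.6]
ft_force: [-0.8, 0.2, -0.4]
opening: 0.0604
```

```bash
python3 - <<'E'
from h import *
s=grab("scene","s5");t=grab("top","t5")
crop(s,280,120,130,120,6,"s5c");crop(t,110,130,130,110,6,"t5c")
E
python3 plan.py .6585 .1158 .014 26.6
```

```text
t 9.88 pos [0.6537 0.1167 0.1345] rot [ 1.800e+02 -5.000e-02  2.669e+01] F [-0.   0.2 -0.2] op 60.0
 shift shares [0.025 0.019 0.803] turn shares [ 0.    -0.001  0.002] | after turn shares [0.026 0.019 0.803] dist mm 121
```

View pics/s5c.png

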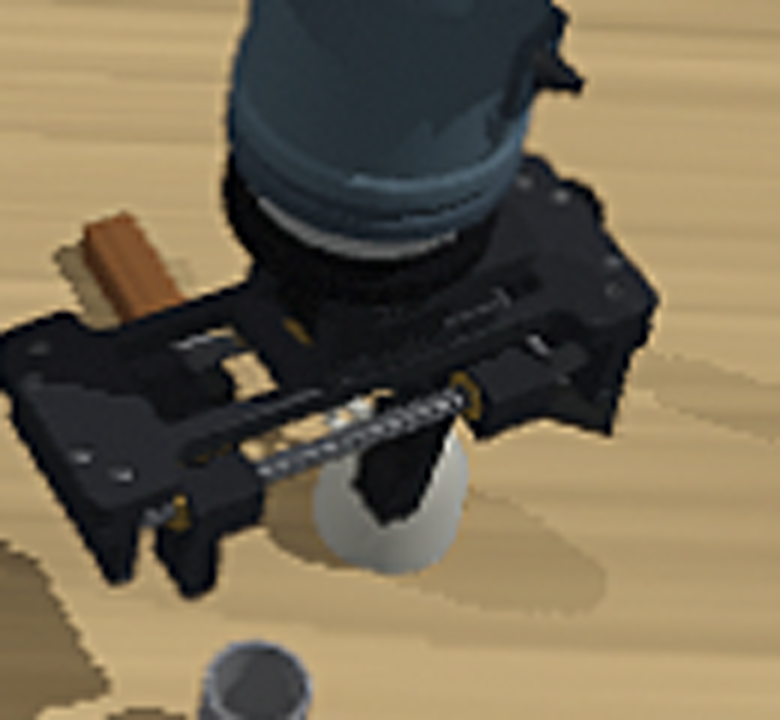

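View pics/t5c.png

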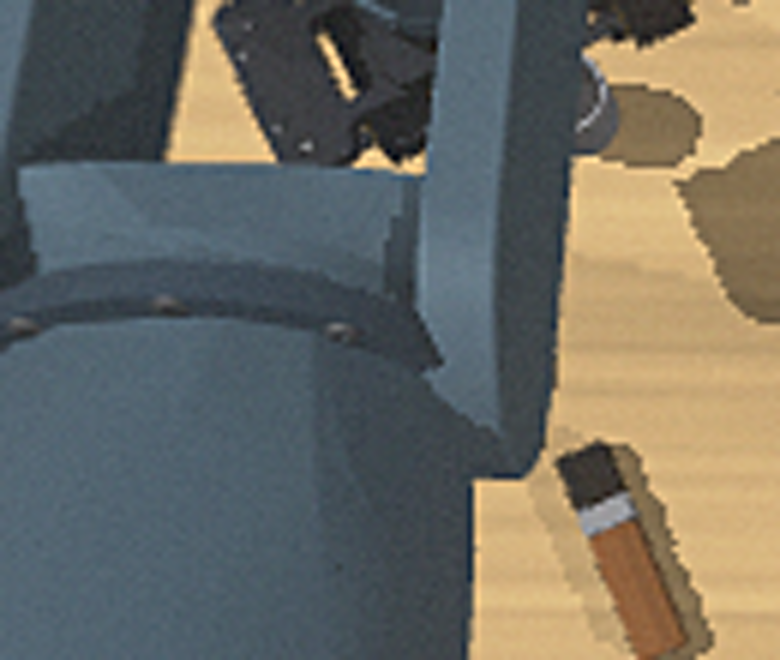

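Call:
apply_moves([
  [[0.026,0.017,0.15],[0,0,0],60],
  [[0.026,0.017,0.3],[0,0,0],60],
  [[0.026,0.017,0.45],[0,0,0],60],
  [[0.026,0.017,0.6],[0,0,0],60],
  [[0.026,0.017,0.7],[0,0,0],60],
  [[0.026,0.017,0.78],[0,0,0],60],
  [[0.026,0.017,0.8],[0,0,0],60],
  [[0.026,0.017,0.8],[0,0,0],60],
  [[0.026,0.017,0.8],[0,0,0],60],
  [[0.026,0.017,0.8],[0,0,0],60],
])

```text
time: 10.72
eef_pos: [0.6599, 0.115, 0.0154]
tcp_rot: [179.9, -0.1, 26.6]
ft_force: [-0.6, 0.8, 1.0]
opening: 0.06
```

```bash
python3 - <<'E'
from h import *
s=grab("scene","s6")
crop(s,270,150,120,110,6,"s6c")
E
python3 plan.py .6585 .1158 .014 26.6
```

```text
t 10.77 pos [0.6599 0.115  0.0153] rot [ 1.7993e+02 -1.4000e-01  2.6630e+01] F [0.3 0.5 0.4] op 59.8
 shift shares [-0.006 -0.009  0.009] turn shares [ 0.001 -0.002  0.001] | after turn shares [-0.006 -0.009  0.009] dist mm 2
```

View pics/s6c.png

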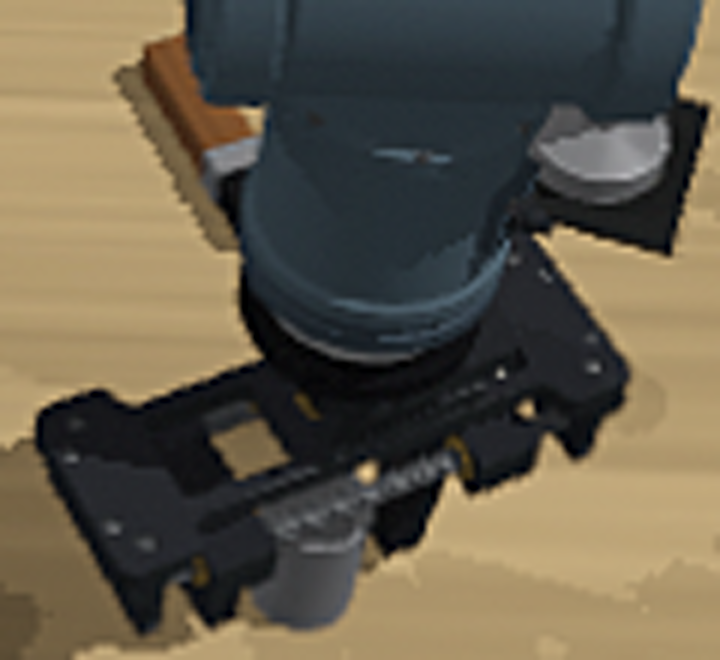

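Call:
apply_moves([
  [[-0.006,-0.006,0.004],[0,0,0],50],
  [[-0.006,-0.006,0.004],[0,0,0],46],
  [[-0.006,-0.006,0.004],[0,0,0],43],
  [[-0.006,-0.006,0.004],[0,0,0],41],
  [[-0.006,-0.006,0.004],[0,0,0],39],
  [[-0.006,-0.006,0.004],[0,0,0],37],
  [[-0.006,-0.006,0.004],[0,0,0],35],
  [[-0.006,-0.006,0.004],[0,0,0],32],
  [[-0.006,-0.006,0.004],[0,0,0],30],
  [[-0.006,-0.006,0.004],[0,0,0],30],
], grip_force=18)

```text
time: 11.6
eef_pos: [0.6576, 0.1155, 0.0133]
tcp_rot: [-180.0, -0.0, 26.6]
ft_force: [-1.4, 0.4, 3.2]
opening: 0.038
```

```bash
python3 plan.py .6585 .1158 .16 26.6
```

```text
t 11.6 pos [0.6576 0.1155 0.0133] rot [-1.7999e+02 -1.0000e-02  2.6630e+01] F [-1.4  0.4  3.2] op 38.0
 shift shares [ 0.007  0.001 -0.978] turn shares [-0.    -0.     0.001] | after turn shares [ 0.007  0.001 -0.978] dist mm 147
```

Call:
apply_moves([
  [[0,0,-0.05],[0,0,0],30],
  [[0,0,-0.15],[0,0,0],30],
  [[0,0,-0.3],[0,0,0],30],
  [[0,0,-0.45],[0,0,0],30],
  [[0,0,-0.6],[0,0,0],30],
  [[0,0,-0.75],[0,0,0],30],
  [[0,0,-0.85],[0,0,0],30],
  [[0,0,-0.9],[0,0,0],30],
  [[0,0,-0.9],[0,0,0],30],
])

```text
time: 12.35
eef_pos: [0.6591, 0.1153, 0.1516]
tcp_rot: [179.9, -0.3, 26.6]
ft_force: [1.1, 0.5, -1.0]
opening: 0.0378
```

```bash
python3 plan.py .587 -.3257 .15 26.6;  python3 - <<'E'
from h import *
t=grab("scene","s7");crop(t,260,120,180,130,4,"s7c")
E
```

```text
t 12.35 pos [0.6591 0.1153 0.1516] rot [179.86  -0.26  26.63] F [ 1.1  0.5 -1. ] op 37.8
 shift shares [-1.748  2.412  0.008] turn shares [ 0.002 -0.004  0.001] | after turn shares [-1.746  2.413  0.01 ] dist mm 447
```

View pics/s7c.png

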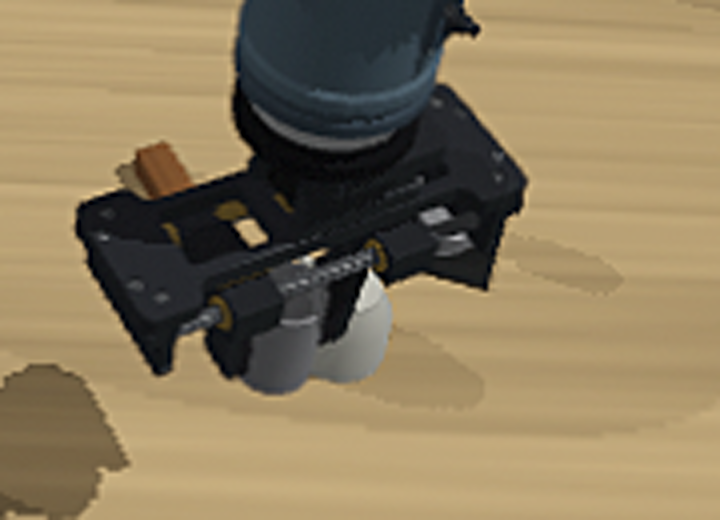

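Call:
apply_moves([
  [[-0.08,0.11,0],[0,0,0],30],
  [[-0.22,0.3,0],[0,0,0],30],
  [[-0.37,0.51,0],[0,0,0],30],
  [[-0.5,0.7,0],[0,0,0],30],
  [[-0.65,0.9,0],[0,0,0],30],
  [[-0.7,0.97,0],[0,0,0],30],
])

```text
time: 12.9
eef_pos: [0.6271, -0.0662, 0.1463]
tcp_rot: [-180.0, 0.2, 26.5]
ft_force: [-0.3, -0.5, -2.2]
opening: 0.0382
```

Call:
apply_moves([
  [[-0.14,0.19,0],[0,0,0],30],
  [[-0.28,0.38,0],[0,0,0],30],
  [[-0.42,0.58,0],[0,0,0],30],
  [[-0.57,0.78,0],[0,0,0],30],
  [[-0.7,0.97,0],[0,0,0],30],
])

```text
time: 13.32
eef_pos: [0.5989, -0.24, 0.1466]
tcp_rot: [-179.9, 0.1, 26.6]
ft_force: [-0.2, 0.6, -1.5]
opening: 0.0382
```

Call:
apply_moves([
  [[-0.12,0.16,0],[0,0,0],30],
  [[-0.24,0.33,0],[0,0,0],30],
  [[-0.32,0.43,0],[0,0,0],30],
  [[-0.35,0.47,0],[0,0,0],30],
  [[-0.35,0.47,0],[0,0,0],30],
  [[-0.35,0.47,0],[0,0,0],30],
])

```text
time: 13.82
eef_pos: [0.5847, -0.3243, 0.147]
tcp_rot: [-179.9, 0.0, 26.6]
ft_force: [0.6, 0.5, -0.8]
opening: 0.0384
```

```bash
python3 plan.py .587 -.3257 .0165 26.6;  python3 - <<'E'
from h import *
s=grab("scene","s8");t=grab("top","t8");crop(t,300,120,130,100,6,"t8c");crop(s,60,140,130,100,6,"s8c");crop(s,260,120,180,130,4,"s8d")
E
```

```text
t 13.82 pos [ 0.5847 -0.3243  0.147 ] rot [-1.7988e+02  2.0000e-02  2.6620e+01] F [ 0.6  0.5 -0.8] op 38.4
 shift shares [0.01  0.017 0.87 ] turn shares [-0.002  0.     0.   ] | after turn shares [0.01  0.015 0.87 ] dist mm 131
```

View pics/s8c.png

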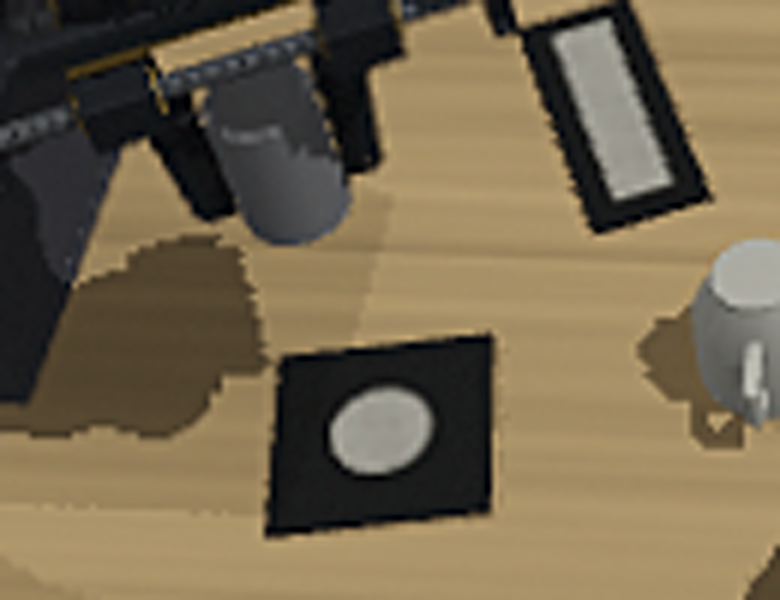

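View pics/s8d.png

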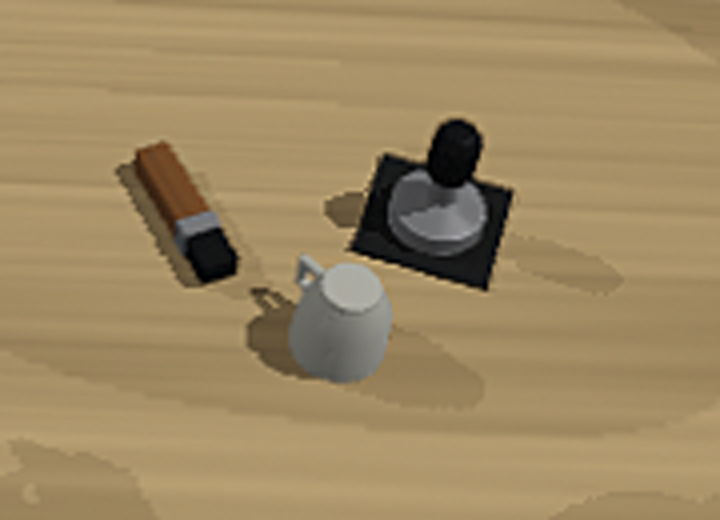

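View pics/t8.png

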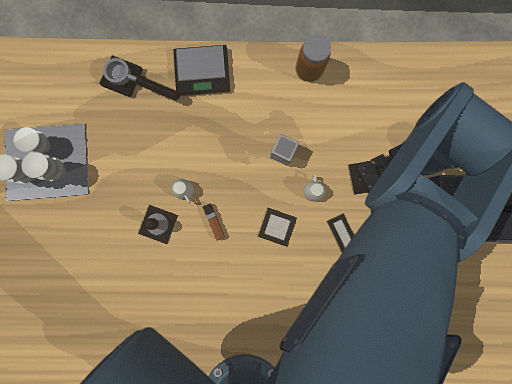

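Call:
apply_moves([
  [[0.01,0.01,0],[0,0,-0.1],30],
  [[0.01,0.01,0],[0,0,-0.2],30],
  [[0.01,0.01,0],[0,0,-0.3],30],
  [[0.01,0.01,0],[0,0,-0.4],30],
  [[0.01,0.01,0],[0,0,-0.5],30],
  [[0.01,0.01,0],[0,0,-0.6],30],
  [[0.01,0.01,0],[0,0,-0.7],30],
  [[0.01,0.01,0],[0,0,-0.8],30],
  [[0.01,0.01,0],[0,0,-0.9],30],
  [[0.01,0.01,0],[0,0,-1],30],
  [[0.01,0.01,0],[0,0,-1],30],
  [[0.01,0.01,0],[0,0,-1],30],
])

```text
time: 14.92
eef_pos: [0.5874, -0.3247, 0.1481]
tcp_rot: [-180.0, -0.0, 86.6]
ft_force: [0.1, 0.6, -1.4]
opening: 0.0382
```

```bash
python3 plan.py .587 -.3257 .0165 86.6;  python3 - <<'E'
from h import *
s=grab("scene","s9");crop(s,0,100,190,150,4,"s9c")
E
```

```text
t 14.92 pos [ 0.5874 -0.3247  0.1481] rot [-1.800e+02 -2.000e-02  8.655e+01] F [ 0.1  0.6 -1.4] op 38.2
 shift shares [-0.007 -0.002  0.878] turn shares [-0.    -0.    -0.001] | after turn shares [-0.007 -0.002  0.878] dist mm 132
```

View pics/s9c.png

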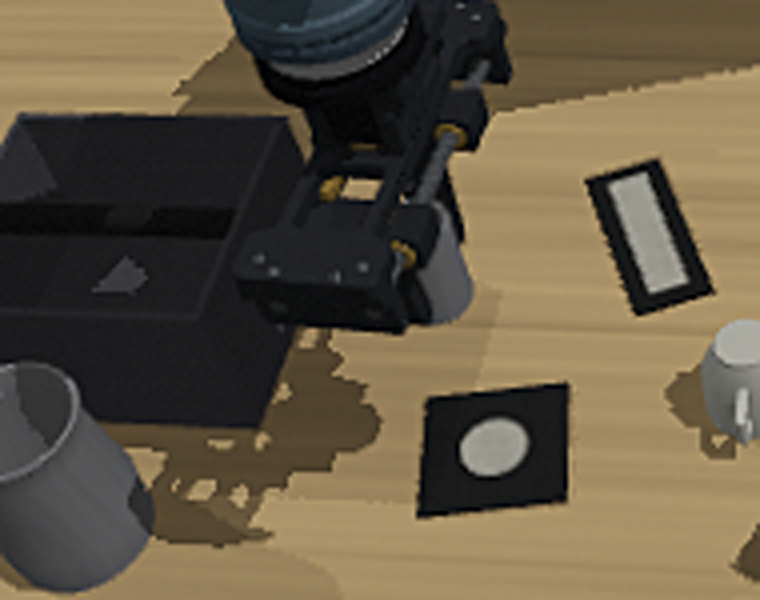

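Call:
apply_moves([
  [[-0.006,0,0.15],[0,0,0],30],
  [[-0.006,0,0.3],[0,0,0],30],
  [[-0.006,0,0.45],[0,0,0],30],
  [[-0.006,0,0.57],[0,0,0],30],
  [[-0.006,0,0.67],[0,0,0],30],
  [[-0.006,0,0.75],[0,0,0],30],
  [[-0.006,0,0.8],[0,0,0],30],
  [[-0.006,0,0.83],[0,0,0],30],
  [[-0.006,0,0.85],[0,0,0],30],
  [[-0.006,0,0.85],[0,0,0],30],
  [[-0.006,0,0.85],[0,0,0],30],
])

```text
time: 15.88
eef_pos: [0.5874, -0.3274, 0.0214]
tcp_rot: [179.9, 0.0, 86.6]
ft_force: [1.0, -0.1, -0.8]
opening: 0.0381
```

```bash
python3 plan.py .587 -.3257 .0165 86.6;  python3 - <<'E'
from h import *
s=grab("scene","s10");crop(s,80,140,100,100,6,"s10c");t=grab("top","t10");crop(t,320,130,100,90,6,"t10c")
E
```

```text
t 15.88 pos [ 0.5874 -0.3274  0.0214] rot [1.7994e+02 4.0000e-02 8.6620e+01] F [ 1.  -0.1 -0.8] op 38.1
 shift shares [ 0.011 -0.003  0.033] turn shares [0.001 0.001 0.   ] | after turn shares [ 0.011 -0.003  0.033] dist mm 5
```

View pics/s10c.png

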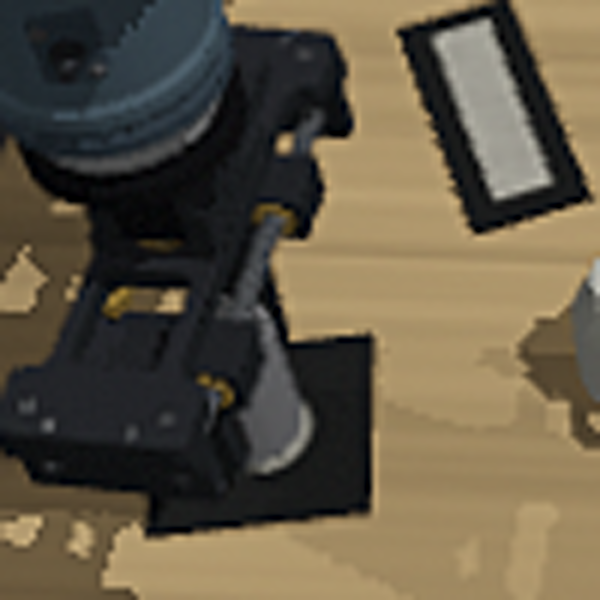

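View pics/t10c.png

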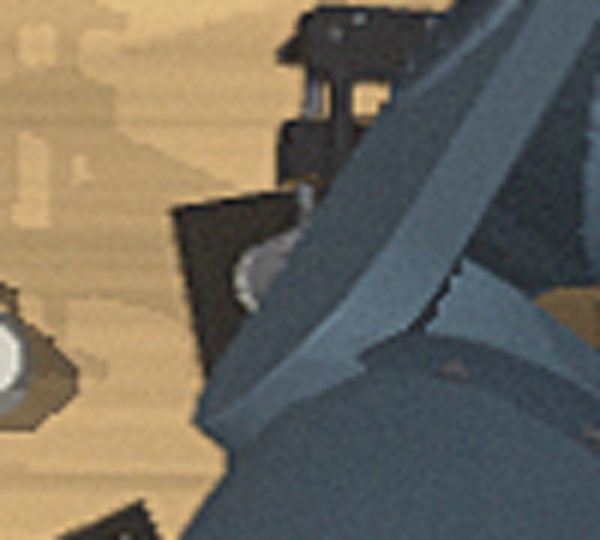

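Call:
apply_moves([
  [[0.006,0,0.01],[0,0,0],30],
  [[0.006,0,0.02],[0,0,0],30],
  [[0.006,0,0.02],[0,0,0],30],
  [[0.006,0,0.02],[0,0,0],30],
])

```text
time: 16.32
eef_pos: [0.5868, -0.326, 0.0175]
tcp_rot: [-180.0, -0.0, 86.6]
ft_force: [0.1, 0.8, -0.5]
opening: 0.038
```

```bash
python3 plan.py .587 -.3257 .0165 86.6
```

```text
t 16.32 pos [ 0.5868 -0.326   0.0175] rot [-1.7999e+02 -1.0000e-02  8.6630e+01] F [ 0.1  0.8 -0.5] op 38.0
 shift shares [0.002 0.001 0.007] turn shares [-0.    -0.     0.001] | after turn shares [0.002 0.001 0.007] dist mm 1
```

Call:
apply_moves([
  [[0.002,0,0.004],[0,0,0],30],
  [[0.002,0,0.007],[0,0,0],30],
  [[0.002,0,0.007],[0,0,0],36],
  [[0.002,0,0.007],[0,0,0],42],
  [[0.002,0,0.007],[0,0,0],48],
  [[0.002,0,0.007],[0,0,0],56],
  [[0.002,0,0.007],[0,0,0],60],
  [[0.002,0,-0.1],[0,0,0],60],
  [[0.002,0,-0.3],[0,0,0],60],
  [[0.002,0,-0.6],[0,0,0],60],
  [[0.002,0,-0.9],[0,0,0],60],
  [[0.002,0,-0.9],[0,0,0],60],
])

```text
time: 17.32
eef_pos: [0.5907, -0.3286, 0.1632]
tcp_rot: [179.3, 0.5, 86.6]
ft_force: [1.5, -1.1, -0.2]
opening: 0.0598
```

```bash
python3 plan.py .6528 -.0954 .16 65
```

```text
t 17.32 pos [ 0.5907 -0.3286  0.1632] rot [179.35   0.46  86.64] F [ 1.5 -1.1 -0.2] op 59.8
 shift shares [1.576 0.322 0.012] turn shares [0.012 0.006 0.361] | after turn shares [ 1.584 -0.282  0.021] dist mm 241
```

Call:
apply_moves([
  [[0.25,0.05,0],[0,0,0.1],80],
  [[0.5,0.1,0],[0,0,0.2],88],
  [[0.75,0.15,0],[0,0,0.3],88],
  [[1,0.2,0],[0,0,0.385],88],
  [[1,0.2,0],[0,0,0.385],88],
])

```text
time: 17.73
eef_pos: [0.6271, -0.1712, 0.154]
tcp_rot: [180.0, -0.1, 63.6]
ft_force: [-1.1, -0.4, -0.8]
opening: 0.0879
```

```bash
python3 plan.py .6528 -.0954 .16 63.5;  python3 - <<'E'
from h import *
s=grab("scene","s11");crop(s,80,140,150,120,5,"s11c");t=grab("top","t11");crop(t,240,110,150,110,5,"t11c")
E
```

```text
t 17.73 pos [ 0.6271 -0.1712  0.154 ] rot [ 1.7997e+02 -1.5000e-01  6.3550e+01] F [-1.1 -0.4 -0.8] op 87.9
 shift shares [ 0.529 -0.072 -0.038] turn shares [ 0.    -0.002  0.001] | after turn shares [ 0.528 -0.072 -0.04 ] dist mm 80
```

View pics/s11c.png

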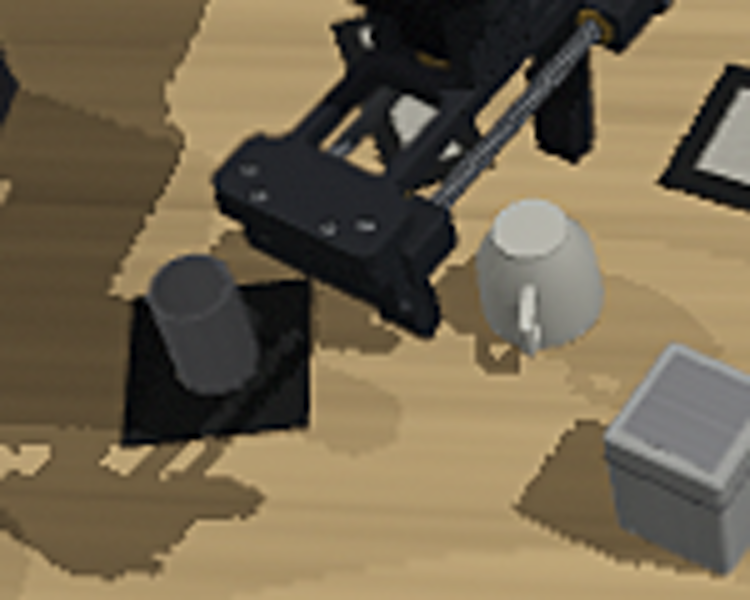

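View pics/t11c.png

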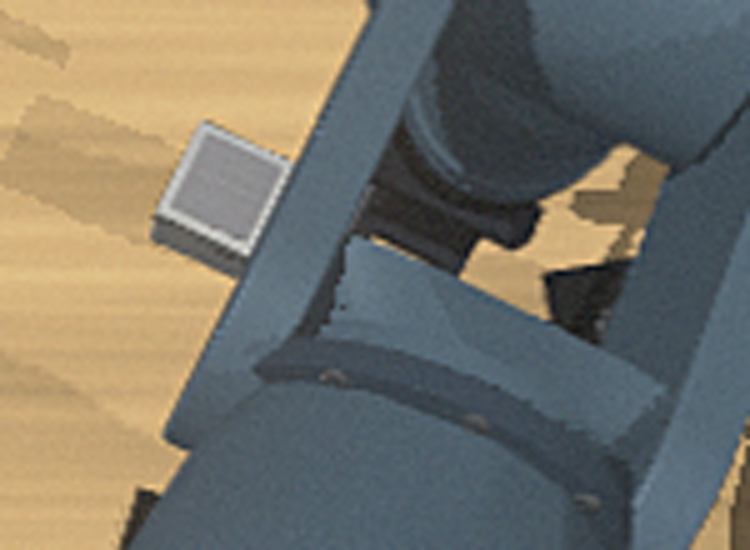

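```bash
cat >> h.py <<'E'
_a=np.linspace(0,2*np.pi,200)
def ext(n,c,z,r,x0,y0,k):
    q=proj(n,np.c_[c[0]+r*np.cos(_a),c[1]+r*np.sin(_a),0*_a+z]); q=(q-[x0,y0]+.5)*k-.5
    print(n,c,z,"x",q[:,0].min().round(1),q[:,0].max().round(1),"y",q[:,1].min().round(1),q[:,1].max().round(1))
def rc(n,c,z,L,W,yaw,x0,y0,k):
    a=np.radians(yaw);e=np.array([[1,1],[1,-1],[-1,-1],[-1,1]])*[L/2,W/2]
    e=e@np.array([[np.cos(a),np.sin(a)],[-np.sin(a),np.cos(a)]])+c
    q=(proj(n,np.c_[e,0*e[:,0]+z])-[x0,y0]+.5)*k-.5; print(n,c,z,yaw,q.round(0).tolist())
E
python3 - <<'E'
from h import *
ext("scene",(.587,-.3257),.003,.019,80,140,5)
ext("scene",(.587,-.3257),.058,.019,80,140,5)
for y in(-24.5,-26.5):
  rc("top",(.6528,-.0954),.072,.056,.056,y,240,110,5)
  rc("scene",(.6528,-.0954),.072,.056,.056,y,80,140,5)
  rc("scene",(.6528,-.0954),.0,.056,.056,y,80,140,5)
E
```

```text
scene (0.587, -0.3257) 0.003 x 177.0 259.8 y 326.5 394.4
scene (0.587, -0.3257) 0.058 x 146.2 232.6 y 252.2 321.4
top (0.6528, -0.0954) 0.072 -24.5 [[199.0, 115.0], [297.0, 160.0], [251.0, 257.0], [153.0, 211.0]]
scene (0.6528, -0.0954) 0.072 -24.5 [[724.0, 495.0], [602.0, 440.0], [673.0, 340.0], [791.0, 391.0]]
scene (0.6528, -0.0954) 0.0 -24.5 [[733.0, 586.0], [619.0, 534.0], [685.0, 437.0], [796.0, 486.0]]
top (0.6528, -0.0954) 0.072 -26.5 [[201.0, 114.0], [298.0, 162.0], [249.0, 258.0], [152.0, 209.0]]
scene (0.6528, -0.0954) 0.072 -26.5 [[720.0, 496.0], [602.0, 438.0], [676.0, 340.0], [792.0, 394.0]]
scene (0.6528, -0.0954) 0.0 -26.5 [[730.0, 587.0], [618.0, 531.0], [688.0, 436.0], [797.0, 489.0]]
```

Call:
apply_moves([
  [[0.2,-0.03,0],[0,0,-0.01],88],
  [[0.4,-0.05,0],[0,0,-0.02],88],
  [[0.52,-0.06,0],[0,0,-0.025],88],
  [[0.52,-0.06,0],[0,0,-0.025],88],
  [[0.52,-0.06,0],[0,0,-0.025],88],
  [[0.52,-0.06,0],[0,0,-0.025],88],
])

```text
time: 18.33
eef_pos: [0.6522, -0.1059, 0.1529]
tcp_rot: [180.0, 0.0, 65.0]
ft_force: [-0.1, -0.7, -0.1]
opening: 0.0885
```

```bash
python3 plan.py .651 -.0955 .022 65;  python3 - <<'E'
from h import *
s=grab("scene","s12");crop(s,170,140,120,120,5,"s12c")
E
```

```text
t 18.33 pos [ 0.6522 -0.1059  0.1529] rot [1.7997e+02 4.0000e-02 6.4980e+01] F [-0.1 -0.7 -0.1] op 88.5
 shift shares [ 0.06  -0.037  0.873] turn shares [ 0.     0.001 -0.   ] | after turn shares [ 0.059 -0.037  0.873] dist mm 131
```

View pics/s12c.png

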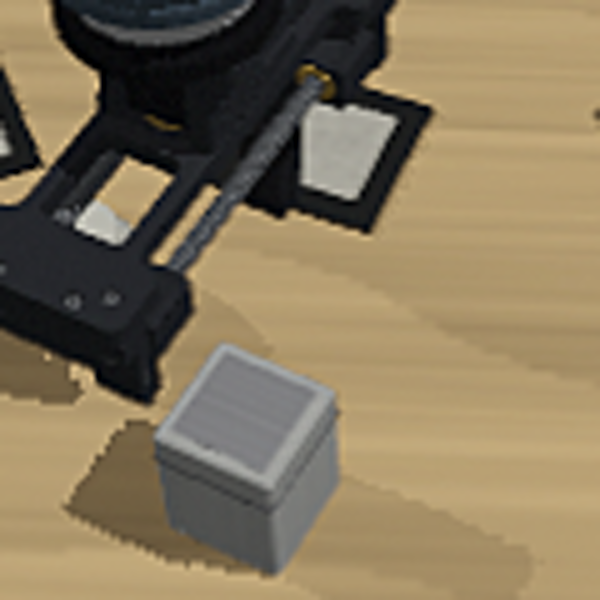

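Call:
apply_moves([
  [[0.06,-0.037,0],[0,0,0],88],
  [[0.06,-0.037,0.1],[0,0,0],88],
  [[0.06,-0.037,0.25],[0,0,0],88],
  [[0.06,-0.037,0.4],[0,0,0],88],
  [[0.06,-0.037,0.55],[0,0,0],88],
  [[0.06,-0.037,0.68],[0,0,0],88],
  [[0.06,-0.037,0.78],[0,0,0],88],
  [[0.06,-0.037,0.84],[0,0,0],88],
  [[0.06,-0.037,0.87],[0,0,0],88],
  [[0.06,-0.037,0.87],[0,0,0],88],
  [[0.06,-0.037,0.87],[0,0,0],88],
  [[0.06,-0.037,0.87],[0,0,0],88],
])

```text
time: 19.38
eef_pos: [0.6522, -0.0939, 0.0236]
tcp_rot: [179.9, -0.0, 65.0]
ft_force: [0.6, -0.0, 0.3]
opening: 0.088
```

```bash
python3 plan.py .651 -.0955 .022 65;  python3 - <<'E'
from h import *
s=grab("scene","s13");crop(s,150,140,120,120,5,"s13c")
E
```

```text
t 19.38 pos [ 0.6522 -0.0939  0.0236] rot [ 1.7987e+02 -1.0000e-02  6.5030e+01] F [ 0.6 -0.   0.3] op 88.0
 shift shares [-0.013 -0.003  0.01 ] turn shares [ 0.002 -0.     0.001] | after turn shares [-0.013 -0.003  0.01 ] dist mm 3
```

View pics/s13c.png

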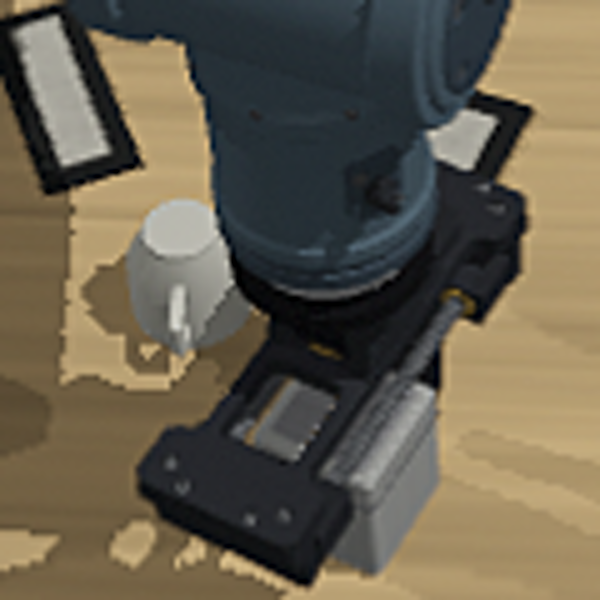

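Call:
apply_moves([
  [[-0.006,-0.003,0.003],[0,0,0],75],
  [[-0.006,-0.003,0.003],[0,0,0],68],
  [[-0.006,-0.003,0.003],[0,0,0],63],
  [[-0.006,-0.003,0.003],[0,0,0],60],
  [[-0.006,-0.003,0.003],[0,0,0],58],
  [[-0.006,-0.003,0.003],[0,0,0],56],
  [[-0.006,-0.003,0.003],[0,0,0],54],
  [[-0.006,-0.003,0.003],[0,0,0],52],
  [[-0.006,-0.003,0.003],[0,0,0],50],
  [[-0.006,-0.003,0.003],[0,0,0],48],
  [[-0.006,-0.003,0.003],[0,0,0],45],
  [[-0.006,-0.003,0.003],[0,0,0],45],
], grip_force=25)

```text
time: 20.43
eef_pos: [0.6506, -0.0942, 0.0218]
tcp_rot: [180.0, -0.0, 65.0]
ft_force: [1.2, -0.7, 0.3]
opening: 0.0561
```

```bash
python3 plan.py .651 -.0955 .15 65
```

```text
t 20.43 pos [ 0.6506 -0.0942  0.0218] rot [179.98  -0.    65.03] F [ 1.2 -0.7  0.3] op 56.1
 shift shares [-0.007  0.007 -0.855] turn shares [ 0.    -0.     0.001] | after turn shares [-0.007  0.006 -0.855] dist mm 128
```

Call:
apply_moves([
  [[0,0,-0.05],[0,0,0],45],
  [[0,0,-0.15],[0,0,0],45],
  [[0,0,-0.3],[0,0,0],45],
  [[0,0,-0.45],[0,0,0],45],
  [[0,0,-0.6],[0,0,0],45],
  [[0,0,-0.72],[0,0,0],45],
  [[0,0,-0.78],[0,0,0],45],
  [[0,0,-0.8],[0,0,0],45],
  [[0,0,-0.8],[0,0,0],45],
])

```text
time: 21.18
eef_pos: [0.6505, -0.0941, 0.1426]
tcp_rot: [179.9, -0.0, 65.0]
ft_force: [0.7, -0.3, -2.5]
opening: 0.0556
```

```bash
python3 plan.py .4466 -.083 .14 71.7
```

```text
t 21.18 pos [ 0.6505 -0.0941  0.1426] rot [ 1.7994e+02 -1.0000e-02  6.5030e+01] F [ 0.7 -0.3 -2.5] op 55.6
 shift shares [-0.507 -1.264  0.016] turn shares [ 0.001 -0.    -0.111] | after turn shares [-0.356 -1.314  0.017] dist mm 204
```

Call:
apply_moves([
  [[-0.05,-0.12,0],[0,0,0],45],
  [[-0.12,-0.3,0],[0,0,-0.02],45],
  [[-0.2,-0.48,0],[0,0,-0.05],45],
  [[-0.26,-0.65,0],[0,0,-0.08],45],
  [[-0.33,-0.82,0],[0,0,-0.111],45],
  [[-0.4,-1,0],[0,0,-0.111],45],
  [[-0.4,-1,0],[0,0,-0.111],45],
])

```text
time: 21.77
eef_pos: [0.4825, -0.0831, 0.1385]
tcp_rot: [-179.4, -0.0, 71.7]
ft_force: [0.8, -0.4, -2.7]
opening: 0.056
```

```bash
python3 plan.py .4466 -.083 .08 71.7
```

```text
t 21.77 pos [ 0.4825 -0.0831  0.1385] rot [-1.7945e+02 -2.0000e-02  7.1700e+01] F [ 0.8 -0.4 -2.7] op 56.0
 shift shares [-0.075 -0.223  0.392] turn shares [-0.009 -0.    -0.   ] | after turn shares [-0.074 -0.227  0.39 ] dist mm 69
```

Call:
apply_moves([
  [[-0.075,-0.23,0],[0,0,0],45],
  [[-0.075,-0.26,0.1],[0,0,0],45],
  [[-0.075,-0.26,0.2],[0,0,0],45],
  [[-0.075,-0.26,0.3],[0,0,0],45],
  [[-0.075,-0.26,0.38],[0,0,0],45],
  [[-0.075,-0.26,0.4],[0,0,0],45],
  [[-0.075,-0.26,0.4],[0,0,0],45],
  [[-0.075,-0.26,0.4],[0,0,0],45],
])

```text
time: 22.43
eef_pos: [0.4484, -0.0836, 0.0815]
tcp_rot: [-179.9, -0.0, 71.7]
ft_force: [0.3, -0.2, -2.1]
opening: 0.056
```

```bash
python3 plan.py .4466 -.083 .026 71.7;  python3 - <<'E'
from h import *
s=grab("scene","s14");crop(s,170,100,120,110,6,"s14c");t=grab("top","t14");crop(t,230,180,110,90,6,"t14c")
E
```

```text
t 22.43 pos [ 0.4484 -0.0836  0.0815] rot [-1.7994e+02 -1.0000e-02  7.1680e+01] F [ 0.3 -0.2 -2.1] op 56.0
 shift shares [-0.    -0.012  0.37 ] turn shares [-0.001 -0.    -0.   ] | after turn shares [-0.    -0.013  0.37 ] dist mm 55
```

View pics/s14c.png

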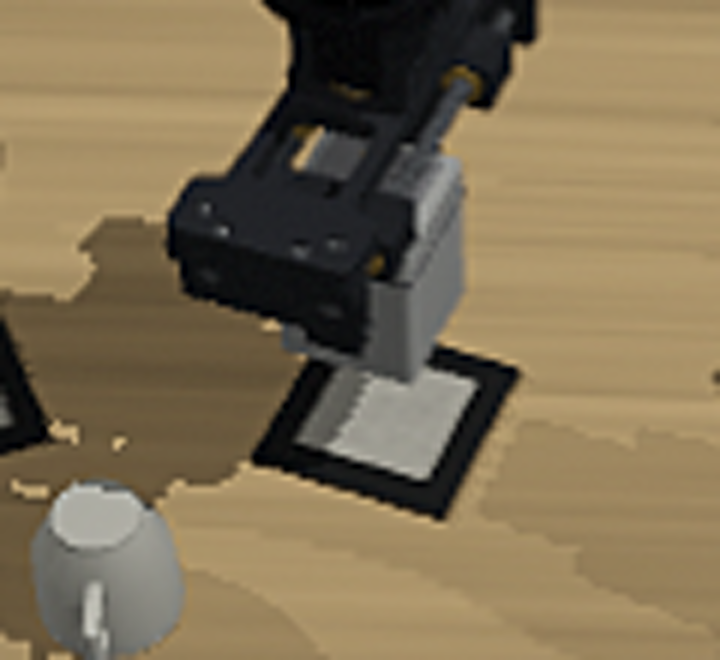

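View pics/t14c.png

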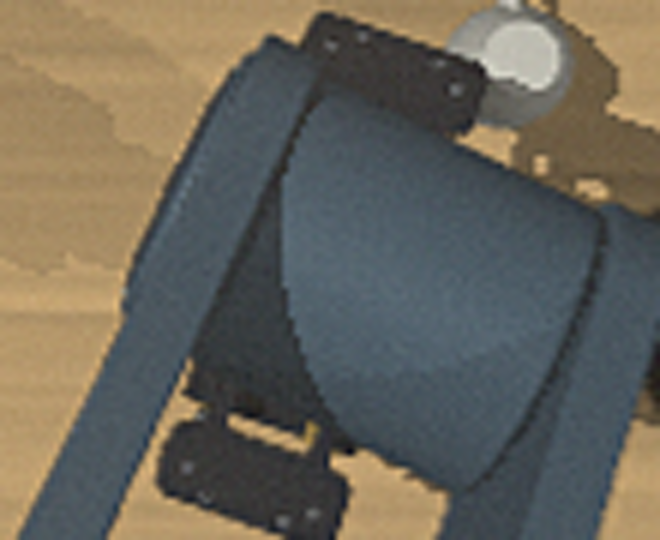

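Run:
```python
from h import *
rc("scene",(.4484,-.0836),.0597,.056,.056,71.7,170,100,6)
rc("scene",(.4484,-.0836),.0597+.072,.056,.056,71.7,170,100,6)
for y in (71,72.5):
  rc("scene",(.4466,-.083),.003,.056,.056,y,170,100,6)
  rc("scene",(.4466,-.083),.003,.084,.084,y,170,100,6)
```

```text
scene (0.4484, -0.0836) 0.0597 71.7 [[474.0, 292.0], [420.0, 391.0], [285.0, 352.0], [342.0, 255.0]]
scene (0.4484, -0.0836) 0.13169999999999998 71.7 [[472.0, 157.0], [414.0, 258.0], [272.0, 219.0], [333.0, 121.0]]
scene (0.4466, -0.083) 0.003 71 [[477.0, 386.0], [424.0, 484.0], [295.0, 444.0], [352.0, 348.0]]
scene (0.4466, -0.083) 0.003 71 [[522.0, 371.0], [443.0, 519.0], [249.0, 459.0], [335.0, 316.0]]
scene (0.4466, -0.083) 0.003 72.5 [[476.0, 384.0], [426.0, 483.0], [296.0, 446.0], [350.0, 349.0]]
scene (0.4466, -0.083) 0.003 72.5 [[520.0, 369.0], [447.0, 518.0], [250.0, 462.0], [331.0, 317.0]]
```

Call:
apply_moves([
  [[0.006,-0.008,0.08],[0,0,0],45],
  [[0.006,-0.008,0.16],[0,0,0],45],
  [[0.006,-0.008,0.24],[0,0,0],45],
  [[0.006,-0.008,0.3],[0,0,0],45],
  [[0.006,-0.008,0.34],[0,0,0],45],
  [[0.006,-0.008,0.35],[0,0,0],45],
  [[0.006,-0.008,0.35],[0,0,0],45],
  [[0.006,-0.008,0.35],[0,0,0],45],
])

```text
time: 23.2
eef_pos: [0.4481, -0.0826, 0.0296]
tcp_rot: [180.0, 0.0, 71.7]
ft_force: [0.2, -0.3, -3.1]
opening: 0.056
```

```bash
python3 plan.py .447 -.0818 .025 71.5;  python3 - <<'E'
from h import *
s=grab("scene","s15");crop(s,200,120,80,75,9,"s15c")
p=env.sense()["eef_pos"];print(p)
rc("scene",(.4466,-.083),.003,.056,.056,71.4,200,120,9)
rc("scene",(.4466,-.083),.003,.084,.084,71.4,200,120,9)
rc("scene",p[:2],p[2]-.0218,.056,.056,71.6,200,120,9)
rc("scene",p[:2],p[2]-.0218+.072,.056,.056,71.6,200,120,9)
E
```

```text
t 23.2 pos [ 0.4481 -0.0826  0.0296] rot [179.96   0.    71.69] F [ 0.2 -0.3 -3.1] op 56.0
 shift shares [ 0.003 -0.008  0.031] turn shares [0.001 0.    0.003] | after turn shares [ 0.003 -0.008  0.031] dist mm 5
[ 0.44822157 -0.08266227  0.02976938]
scene (0.4466, -0.083) 0.003 71.4 [[446.0, 398.0], [367.0, 545.0], [174.0, 487.0], [257.0, 343.0]]
scene (0.4466, -0.083) 0.003 71.4 [[512.0, 376.0], [396.0, 599.0], [104.0, 510.0], [231.0, 295.0]]
scene [ 0.44822157 -0.08266227] 0.007969384140750536 71.6 [[446.0, 390.0], [368.0, 538.0], [174.0, 480.0], [257.0, 335.0]]
scene [ 0.44822157 -0.08266227] 0.07996938414075053 71.6 [[444.0, 203.0], [361.0, 353.0], [156.0, 294.0], [244.0, 148.0]]
```

View pics/s15c.png

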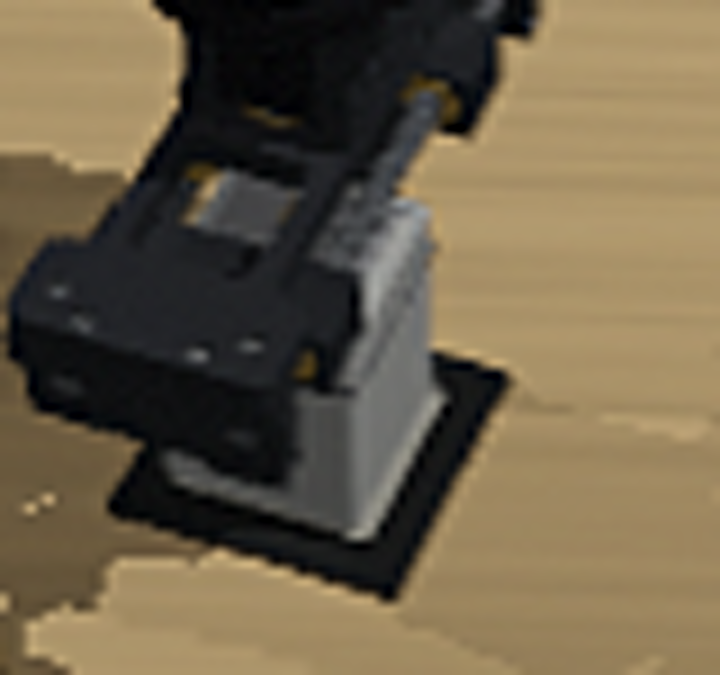

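Call:
apply_moves([
  [[0.01,-0.004,0],[0,0,0.003],45],
  [[0.019,-0.007,0.01],[0,0,0.003],45],
  [[0.019,-0.007,0.02],[0,0,0.003],45],
  [[0.019,-0.007,0.022],[0,0,0.003],45],
  [[0.019,-0.007,0.022],[0,0,0.003],45],
  [[0.019,-0.007,0.022],[0,0,0.003],45],
])

```text
time: 23.75
eef_pos: [0.4475, -0.0794, 0.0258]
tcp_rot: [-180.0, 0.0, 71.5]
ft_force: [0.3, 0.1, -2.9]
opening: 0.0555
```

```bash
python3 plan.py .447 -.0792 .025 71.5;  python3 - <<'E'
from h import *
s=grab("scene","s16");crop(s,200,120,80,75,9,"s16c")
E
```

```text
t 23.75 pos [ 0.4475 -0.0794  0.0258] rot [-180.      0.     71.51] F [ 0.3  0.1 -2.9] op 55.5
 shift shares [-0.    -0.004  0.006] turn shares [-0.  0.  0.] | after turn shares [-0.    -0.004  0.006] dist mm 1
```

View pics/s16c.png

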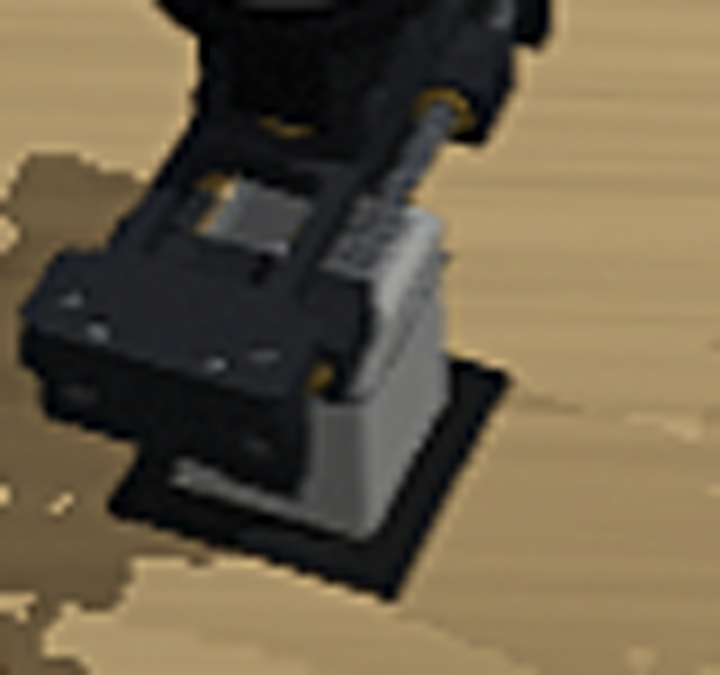

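Call:
apply_moves([
  [[0,-0.002,0.004],[0,0,0],45],
  [[0,-0.002,0.006],[0,0,0],45],
  [[0,-0.002,0.006],[0,0,0],45],
  [[0,-0.002,0.006],[0,0,0],54],
  [[0,-0.002,0.006],[0,0,0],60],
  [[0,-0.002,0.006],[0,0,0],68],
  [[0,-0.002,0.006],[0,0,0],76],
  [[0,-0.002,0.006],[0,0,0],80],
  [[0,-0.002,-0.1],[0,0,0],80],
  [[0,-0.002,-0.3],[0,0,0],80],
  [[0,-0.002,-0.6],[0,0,0],80],
  [[0,-0.002,-0.9],[0,0,0],80],
])

```text
time: 24.8
eef_pos: [0.4462, -0.0788, 0.155]
tcp_rot: [-179.8, -0.0, 71.5]
ft_force: [1.5, 0.2, -0.4]
opening: 0.08
```

```bash
python3 plan.py .458 .0888 .15 23;python3 plan.py .458 .0888 .15 200
```

```text
t 24.8 pos [ 0.4462 -0.0788  0.155 ] rot [-1.7985e+02 -2.0000e-02  7.1510e+01] F [ 1.5  0.2 -0.4] op 80.0
 shift shares [ 1.085 -0.28   0.034] turn shares [-0.002  0.001  0.808] | after turn shares [ 0.509 -0.998  0.033] dist mm 168
t 24.8 pos [ 0.4462 -0.0788  0.155 ] rot [-1.7985e+02 -2.0000e-02  7.1510e+01] F [ 1.5  0.2 -0.4] op 80.0
 shift shares [ 1.085 -0.28   0.034] turn shares [-1.000e-03 -3.000e-03 -2.142e+00] | after turn shares [-0.456  1.023  0.033] dist mm 168
```

Call:
apply_moves([
  [[0.2,-0.05,-0.1],[0,0,0.1],60],
  [[0.45,-0.12,-0.1],[0,0,0.2],50],
  [[0.7,-0.18,-0.1],[0,0,0.3],50],
  [[0.9,-0.25,-0.1],[0,0,0.4],50],
  [[1,-0.28,-0.1],[0,0,0.5],50],
  [[1,-0.28,0],[0,0,0.6],50],
  [[1,-0.28,0.1],[0,0,0.7],50],
  [[1,-0.28,0.1],[0,0,0.81],50],
  [[1,-0.28,0.1],[0,0,0.81],50],
  [[1,-0.28,0.1],[0,0,0.81],50],
  [[1,-0.28,0.1],[0,0,0.81],50],
])

```text
time: 25.72
eef_pos: [0.4554, 0.0762, 0.1397]
tcp_rot: [180.0, -0.0, 23.1]
ft_force: [-0.6, -0.0, -0.5]
opening: 0.0499
```

```bash
python3 plan.py .458 .0888 .06 22.8;  python3 - <<'E'
from h import *
s=grab("scene","s17");crop(s,190,100,150,110,5,"s17c");t=grab("top","t17");
rc("scene",(.4466,-.083),.003,.084,.084,71.4,190,100,5)
rc("scene",(.4466,-.083),.003,.056,.056,71.4,190,100,5)
rc("scene",(.4466,-.083),.075,.056,.056,71.4,190,100,5)
rc("scene",(.458,.0888),.02,.1,.024,22.8,190,100,5)
E
```

```text
t 25.72 pos [0.4554 0.0762 0.1397] rot [ 1.7997e+02 -5.0000e-02  2.3090e+01] F [-0.6 -0.  -0.5] op 49.9
 shift shares [ 0.048 -0.071  0.531] turn shares [ 0.    -0.001  0.005] | after turn shares [ 0.048 -0.071  0.531] dist mm 81
scene (0.4466, -0.083) 0.003 71.4 [[334.0, 309.0], [270.0, 432.0], [108.0, 383.0], [178.0, 264.0]]
scene (0.4466, -0.083) 0.003 71.4 [[297.0, 321.0], [254.0, 403.0], [146.0, 370.0], [193.0, 290.0]]
scene (0.4466, -0.083) 0.075 71.4 [[296.0, 218.0], [250.0, 301.0], [137.0, 268.0], [186.0, 187.0]]
scene (0.458, 0.0888) 0.02 22.8 [[647.0, 423.0], [601.0, 437.0], [515.0, 286.0], [560.0, 274.0]]
```

View pics/s17c.png

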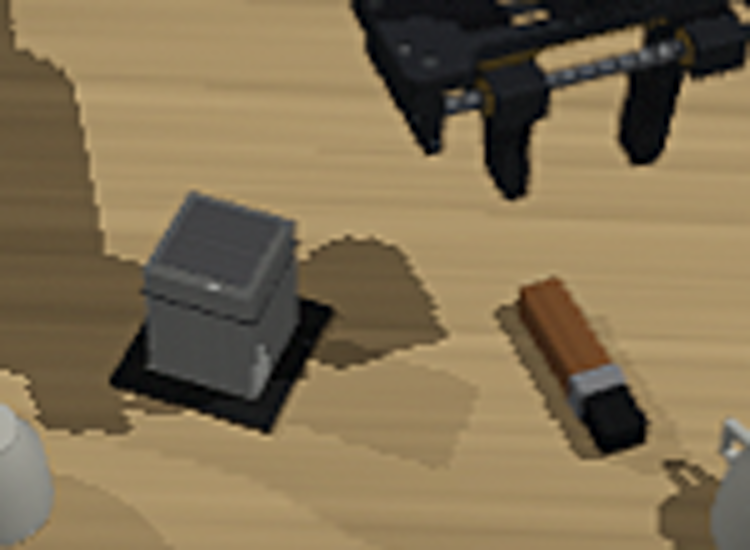

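View pics/t17.png

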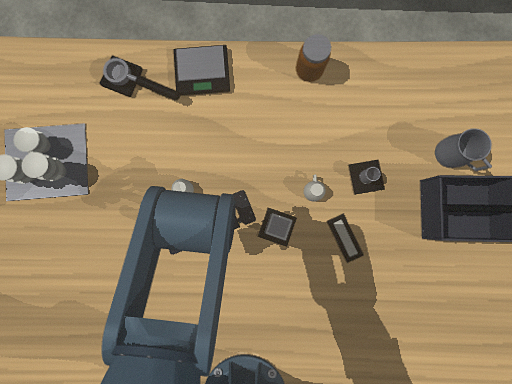

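Call:
apply_moves([
  [[0.048,-0.071,0.1],[0,0,0.005],50],
  [[0.048,-0.071,0.25],[0,0,0.005],50],
  [[0.048,-0.071,0.4],[0,0,0.005],50],
  [[0.048,-0.071,0.52],[0,0,0.005],50],
  [[0.048,-0.071,0.62],[0,0,0.005],50],
  [[0.048,-0.071,0.65],[0,0,0.005],50],
  [[0.048,-0.071,0.65],[0,0,0.005],50],
  [[0.048,-0.071,0.65],[0,0,0.005],50],
])

```text
time: 26.48
eef_pos: [0.458, 0.0888, 0.0423]
tcp_rot: [180.0, -0.0, 22.6]
ft_force: [0.6, 0.4, -0.0]
opening: 0.0503
```

```bash
python3 plan.py .458 .0888 .005 22.8;  python3 - <<'E'
from h import *
s=grab("scene","s18");crop(s,250,100,120,110,6,"s18c")
E
```

```text
t 26.48 pos [0.458  0.0888 0.0423] rot [ 1.7999e+02 -3.0000e-02  2.2630e+01] F [ 0.6  0.4 -0. ] op 50.3
 shift shares [-0.    -0.     0.249] turn shares [ 0.    -0.    -0.003] | after turn shares [ 0.    -0.     0.249] dist mm 37
```

View pics/s18c.png

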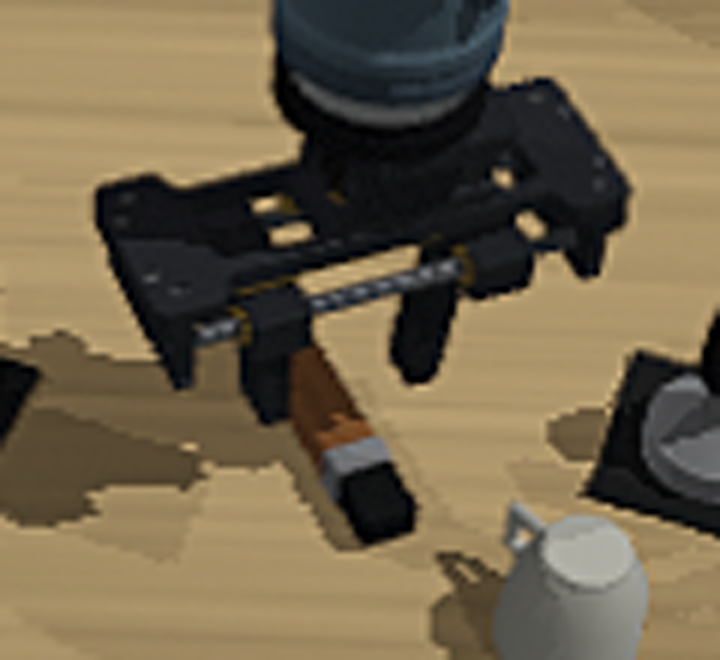

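Call:
apply_moves([
  [[0,0,0.08],[0,0,0],50],
  [[0,0,0.16],[0,0,0],50],
  [[0,0,0.22],[0,0,0],50],
  [[0,0,0.25],[0,0,0],50],
  [[0,0,0.25],[0,0,0],50],
  [[0,0,0.25],[0,0,0],50],
], grip_force=15)

```text
time: 27.03
eef_pos: [0.4577, 0.0889, 0.0045]
tcp_rot: [180.0, -0.0, 22.6]
ft_force: [0.5, 0.4, 1.0]
opening: 0.0498
```

```bash
python3 plan.py .458 .0888 .005 22.8
```

```text
t 27.03 pos [0.4577 0.0889 0.0045] rot [ 1.800e+02 -1.000e-02  2.262e+01] F [0.5 0.4 1. ] op 49.8
 shift shares [ 0.001  0.001 -0.003] turn shares [ 0.    -0.    -0.003] | after turn shares [ 0.001  0.001 -0.003] dist mm 1
```

Call:
apply_moves([
  [[0,0,0],[0,0,0],40],
  [[0,0,0],[0,0,0],34],
  [[0,0,0],[0,0,0],30],
  [[0,0,0],[0,0,0],27],
  [[0,0,0],[0,0,0],25],
  [[0,0,0],[0,0,0],23],
  [[0,0,0],[0,0,0],20],
  [[0,0,0],[0,0,0],17],
  [[0,0,0],[0,0,0],15],
  [[0,0,0],[0,0,0],15],
], grip_force=18)

```text
time: 27.87
eef_pos: [0.4576, 0.089, 0.0044]
tcp_rot: [180.0, -0.0, 22.6]
ft_force: [-0.2, 0.1, 4.0]
opening: 0.0237
```

Call:
apply_moves([
  [[0,0,-0.04],[0,0,0],15],
  [[0,0,-0.12],[0,0,0],15],
  [[0,0,-0.25],[0,0,0],15],
  [[0,0,-0.4],[0,0,0],15],
  [[0,0,-0.55],[0,0,0],15],
  [[0,0,-0.7],[0,0,0],15],
  [[0,0,-0.85],[0,0,0],15],
  [[0,0,-0.9],[0,0,0],15],
  [[0,0,-0.9],[0,0,0],15],
])

```text
time: 28.62
eef_pos: [0.459, 0.0888, 0.1412]
tcp_rot: [179.9, -0.2, 22.6]
ft_force: [1.1, 0.2, -1.0]
opening: 0.0237
```

```bash
python3 plan.py .4203 -.2662 .14 25.7;  python3 - <<'E'
from h import *
s=grab("scene","s19");crop(s,250,60,120,110,6,"s19c")
E
```

```text
t 28.62 pos [0.459  0.0888 0.1412] rot [179.88  -0.23  22.62] F [ 1.1  0.2 -1. ] op 23.7
 shift shares [-1.148  2.085  0.008] turn shares [ 0.002 -0.004 -0.051] | after turn shares [-1.259  2.021  0.008] dist mm 357
```

View pics/s19c.png

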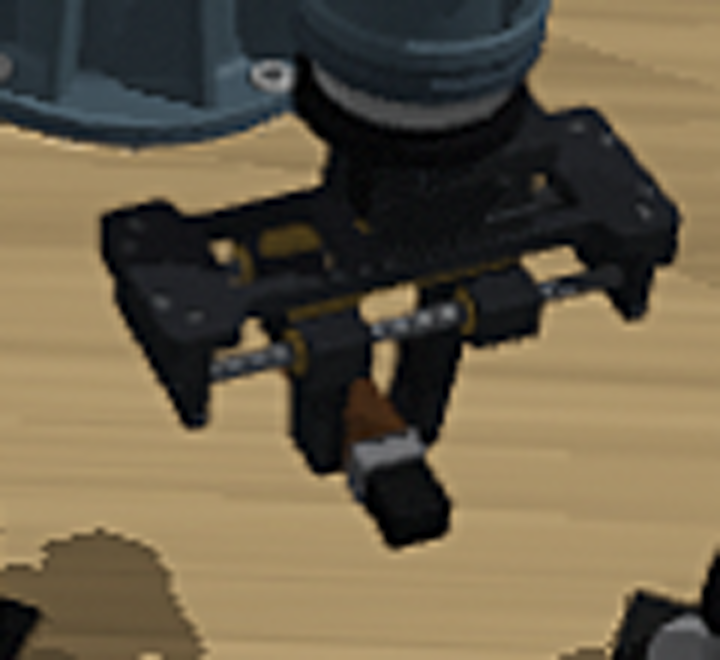

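Call:
apply_moves([
  [[-0.06,0.1,0],[0,0,0],15],
  [[-0.17,0.3,0],[0,0,-0.02],15],
  [[-0.28,0.5,0],[0,0,-0.04],15],
  [[-0.38,0.7,0],[0,0,-0.051],15],
  [[-0.49,0.9,0],[0,0,-0.051],15],
  [[-0.54,0.99,0],[0,0,-0.051],15],
])

```text
time: 29.17
eef_pos: [0.4384, -0.082, 0.1374]
tcp_rot: [-179.9, 0.1, 25.6]
ft_force: [0.5, -0.3, -1.2]
opening: 0.0238
```

Call:
apply_moves([
  [[-0.13,0.2,0],[0,0,0],15],
  [[-0.26,0.4,0],[0,0,0],15],
  [[-0.39,0.6,0],[0,0,0],15],
  [[-0.52,0.8,0],[0,0,0],15],
  [[-0.6,0.95,0],[0,0,0],15],
  [[-0.63,1,0],[0,0,0],15],
  [[-0.63,1,0],[0,0,0],15],
  [[-0.63,1,0],[0,0,0],15],
])

```text
time: 29.83
eef_pos: [0.4188, -0.2543, 0.1376]
tcp_rot: [-179.8, 0.0, 25.6]
ft_force: [-0.5, -0.2, -0.3]
opening: 0.024
```

```bash
python3 plan.py .4203 -.2662 .06 25.7
```

```text
t 29.83 pos [ 0.4188 -0.2543  0.1376] rot [-1.7981e+02  4.0000e-02  2.5620e+01] F [-0.5 -0.2 -0.3] op 24.0
 shift shares [-0.025  0.078  0.517] turn shares [-0.003  0.001 -0.001] | after turn shares [-0.025  0.076  0.518] dist mm 79
```

Call:
apply_moves([
  [[-0.02,0.05,0.1],[0,0,0],15],
  [[-0.025,0.07,0.22],[0,0,0],15],
  [[-0.025,0.07,0.34],[0,0,0],15],
  [[-0.025,0.07,0.46],[0,0,0],15],
  [[-0.025,0.07,0.58],[0,0,0],15],
  [[-0.025,0.07,0.68],[0,0,0],15],
  [[-0.025,0.07,0.72],[0,0,0],15],
  [[-0.025,0.07,0.72],[0,0,0],15],
  [[-0.025,0.07,0.72],[0,0,0],15],
])

```text
time: 30.58
eef_pos: [0.4209, -0.2653, 0.0312]
tcp_rot: [-179.9, 0.0, 25.8]
ft_force: [0.7, 0.3, -0.2]
opening: 0.0235
```

```bash
python3 plan.py .4203 -.2662 .008 25.7;  python3 - <<'E'
from h import *
s=grab("scene","s20");crop(s,110,90,110,100,7,"s20c");t=grab("top","t20");crop(t,300,190,100,90,6,"t20c")
p=env.sense()["eef_pos"];z=p[2]-.0044
rc("scene",(.4203,-.2662),.003,.1,.024,25.7,110,90,7)
rc("scene",p[:2],z,.1,.024,25.7,110,90,7)
rc("scene",p[:2],z+.02,.1,.024,25.7,110,90,7)
E
```

```text
t 30.58 pos [ 0.4209 -0.2653  0.0312] rot [-1.7995e+02  1.0000e-02  2.5750e+01] F [ 0.7  0.3 -0.2] op 23.5
 shift shares [-0.006  0.003  0.155] turn shares [-0.001  0.     0.001] | after turn shares [-0.006  0.003  0.155] dist mm 23
scene (0.4203, -0.2662) 0.003 25.7 [[436.0, 568.0], [370.0, 589.0], [297.0, 397.0], [360.0, 378.0]]
scene [ 0.42149128 -0.26651265] 0.02773641355253338 25.7 [[424.0, 523.0], [357.0, 544.0], [283.0, 352.0], [348.0, 333.0]]
scene [ 0.42149128 -0.26651265] 0.047736413552533385 25.7 [[416.0, 484.0], [347.0, 505.0], [273.0, 312.0], [339.0, 293.0]]
```

View pics/s20c.png

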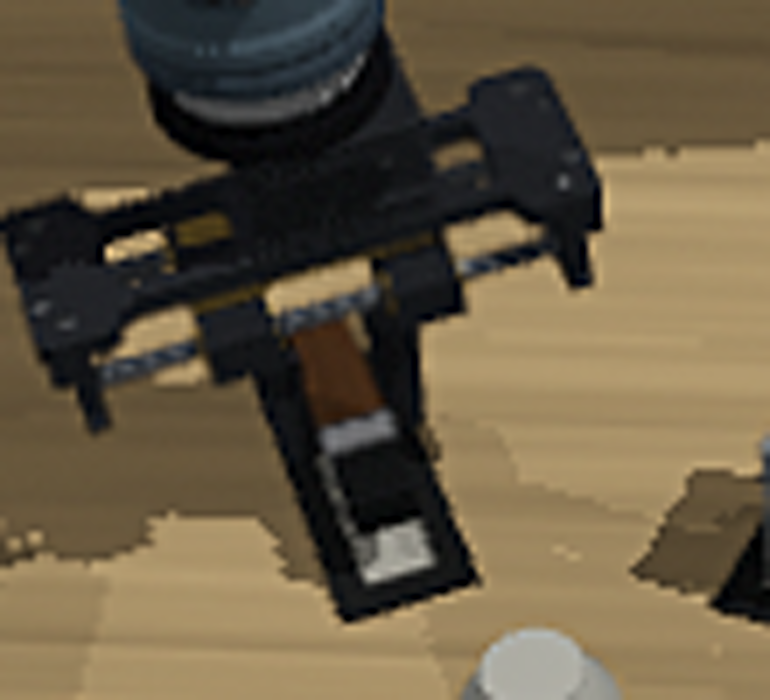

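View pics/t20c.png

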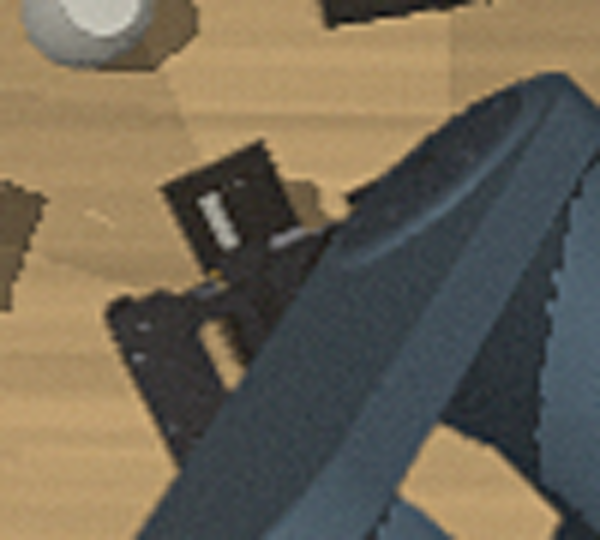

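Call:
apply_moves([
  [[0,0.002,0.04],[0,0,0],15],
  [[0,0.002,0.08],[0,0,0],15],
  [[0,0.002,0.12],[0,0,0],15],
  [[0,0.002,0.14],[0,0,0],15],
  [[0,0.002,0.145],[0,0,0],15],
  [[0,0.002,0.145],[0,0,0],15],
  [[0,0.002,0.145],[0,0,0],15],
])

```text
time: 31.27
eef_pos: [0.4209, -0.2669, 0.0094]
tcp_rot: [-180.0, 0.0, 25.7]
ft_force: [1.0, -0.3, -0.7]
opening: 0.0239
```

```bash
python3 plan.py .4203 -.2662 .008 25.7;  python3 - <<'E'
from h import *
s=grab("scene","s21");crop(s,130,120,60,60,11,"s21c")
p=env.sense()["eef_pos"];z=p[2]-.0044
rc("scene",(.4203,-.2662),.003,.124,.05,25.7,130,120,11)
rc("scene",(.4203,-.2662),.003,.1,.024,25.7,130,120,11)
rc("scene",p[:2],z,.1,.024,25.7,130,120,11)
rc("scene",p[:2],z+.02,.1,.024,25.7,130,120,11)
E
```

```text
t 31.27 pos [ 0.4209 -0.2669  0.0094] rot [-179.99    0.     25.67] F [ 1.  -0.3 -0.7] op 23.9
 shift shares [-0.002 -0.006  0.009] turn shares [-0.     0.    -0.001] | after turn shares [-0.002 -0.006  0.009] dist mm 2
scene (0.4203, -0.2662) 0.003 25.7 [[538.0, 583.0], [319.0, 652.0], [180.0, 276.0], [386.0, 215.0]]
scene (0.4203, -0.2662) 0.003 25.7 [[466.0, 563.0], [361.0, 596.0], [247.0, 294.0], [346.0, 265.0]]
scene [ 0.42100224 -0.26693168] 0.005128111489330578 25.7 [[461.0, 559.0], [356.0, 592.0], [242.0, 290.0], [341.0, 260.0]]
scene [ 0.42100224 -0.26693168] 0.025128111489330578 25.7 [[447.0, 499.0], [341.0, 532.0], [226.0, 229.0], [327.0, 199.0]]
```

View pics/s21c.png

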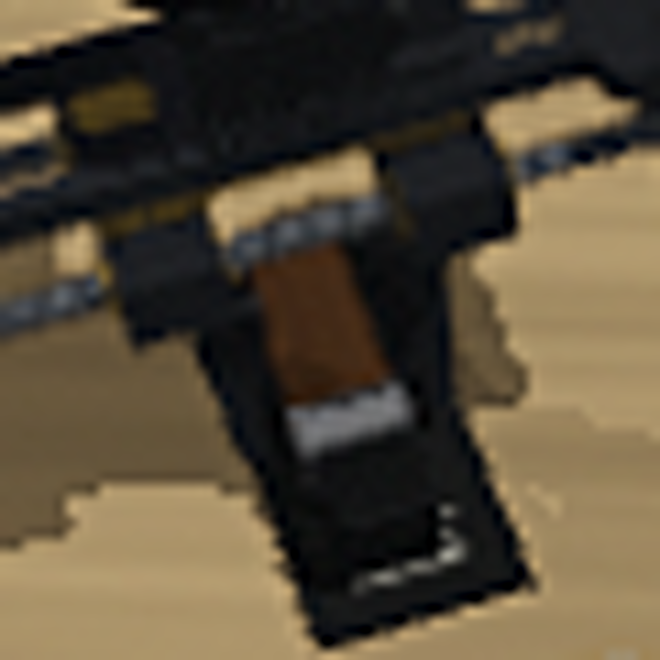

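Call:
apply_moves([
  [[0.01,-0.005,0],[0,0,0],15],
  [[0.018,-0.009,0],[0,0,0],15],
  [[0.018,-0.009,0.005],[0,0,0],15],
  [[0.018,-0.009,0.008],[0,0,0],15],
  [[0.018,-0.009,0.008],[0,0,0],15],
  [[0.018,-0.009,0.008],[0,0,0],15],
])

```text
time: 31.82
eef_pos: [0.4228, -0.2644, 0.0082]
tcp_rot: [-180.0, 0.0, 25.7]
ft_force: [0.0, -0.8, -1.2]
opening: 0.0237
```

```bash
python3 plan.py .4203 -.2662 .0075 25.7;  python3 - <<'E'
from h import *
s=grab("scene","s22");crop(s,130,120,60,60,11,"s22c")
E
```

```text
t 31.82 pos [ 0.4228 -0.2644  0.0082] rot [-180.      0.     25.68] F [ 0.  -0.8 -1.2] op 23.7
 shift shares [-0.02   0.004  0.005] turn shares [-0.  0. -0.] | after turn shares [-0.02   0.004  0.005] dist mm 3
```

View pics/s22c.png

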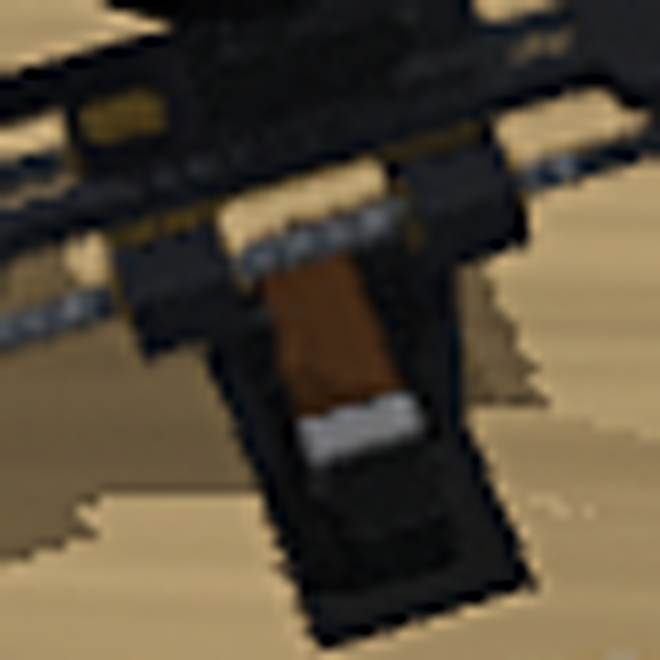

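Call:
apply_moves([
  [[0,0,0.003],[0,0,0],15],
  [[0,0,0.005],[0,0,0],15],
  [[0,0,0.005],[0,0,0],22],
  [[0,0,0.005],[0,0,0],28],
  [[0,0,0.005],[0,0,0],34],
  [[0,0,0.005],[0,0,0],40],
  [[0,0,0.005],[0,0,0],45],
  [[0,0,-0.1],[0,0,0],45],
  [[0,0,-0.3],[0,0,0],45],
  [[0,0,-0.6],[0,0,0],45],
  [[0,0,-0.9],[0,0,0],45],
  [[0,0,-1],[0,0,0],45],
])

```text
time: 32.87
eef_pos: [0.4242, -0.2658, 0.163]
tcp_rot: [179.7, -0.1, 25.7]
ft_force: [0.3, -0.5, 0.7]
opening: 0.045
```

Call:
apply_moves([
  [[-0.1,0.3,0],[0,0,0],45],
  [[-0.3,0.5,0],[0,0,0],45],
  [[-0.5,0.8,0],[0,0,0],45],
  [[-0.6,1,0],[0,0,0],45],
  [[-0.7,1,-0.2],[0,0,0],45],
  [[-0.7,1,-0.2],[0,0,0],45],
])

```text
time: 33.37
eef_pos: [0.3918, -0.4507, 0.1909]
tcp_rot: [179.8, 0.1, 25.4]
ft_force: [0.5, -0.8, 1.7]
opening: 0.0447
```

Call:
apply_moves([
  [[-0.2,0.5,0],[0,0,0],45],
  [[-0.4,0.9,0],[0,0,0],45],
  [[-0.4,0.9,0],[0,0,0],45],
  [[-0.4,0.9,0],[0,0,0],45],
  [[-0.4,0.9,0],[0,0,0],45],
])

```text
time: 33.78
eef_pos: [0.3965, -0.5965, 0.1877]
tcp_rot: [179.9, 0.0, 25.5]
ft_force: [-0.5, 0.4, -0.3]
opening: 0.045
```

```bash
python3 plan.py .258 -.514 .239 26.6;  python3 - <<'E'
from h import *
s=grab("scene","s23");t=grab("top","t23");crop(s,95,130,170,130,4,"s23a");crop(s,280,140,150,120,5,"s23b");crop(t,255,125,140,145,4,"t23b");crop(t,110,125,140,125,5,"t23a")
E
```

```text
t 33.78 pos [ 0.3965 -0.5965  0.1877] rot [1.7989e+02 4.0000e-02 2.5500e+01] F [-0.5  0.4 -0.3] op 45.0
 shift shares [-0.597 -0.894 -0.343] turn shares [ 0.002  0.001 -0.018] | after turn shares [-0.579 -0.906 -0.342] dist mm 169
```

View pics/s23a.png

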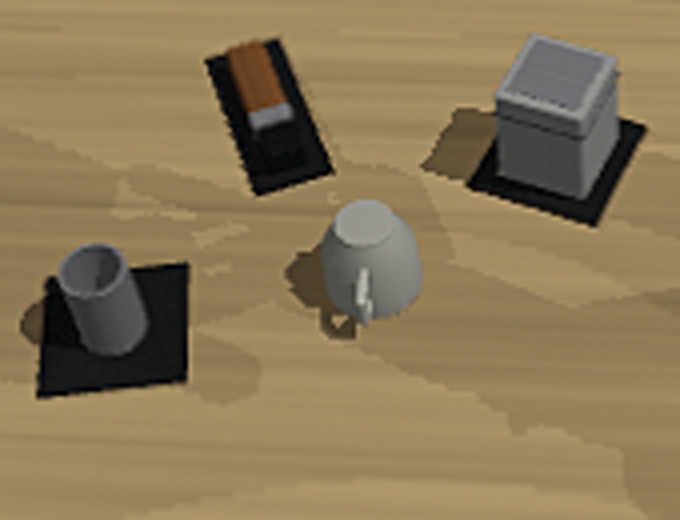

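View pics/s23b.png

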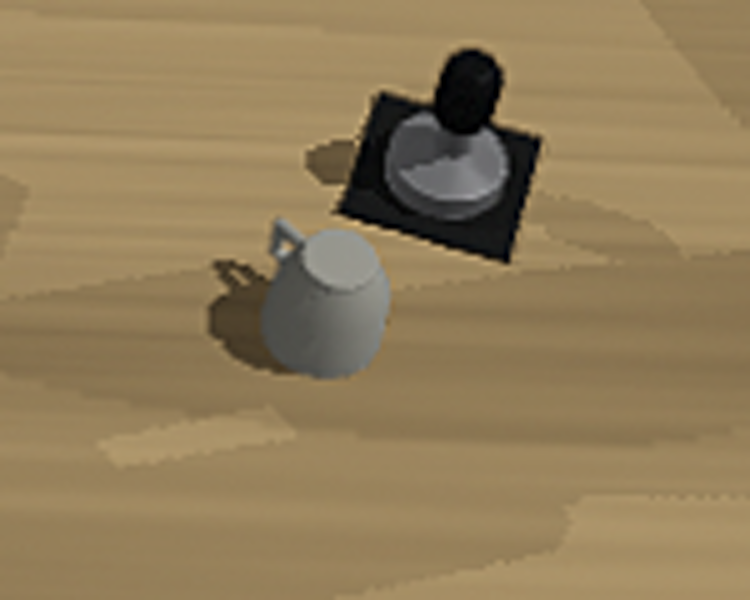

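View pics/t23b.png

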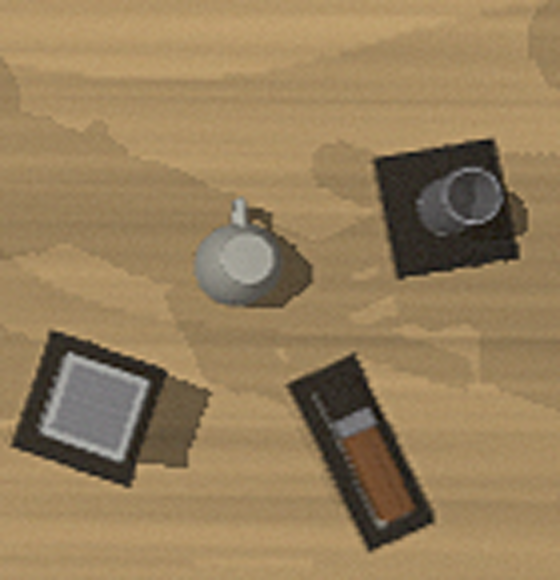

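View pics/t23a.png

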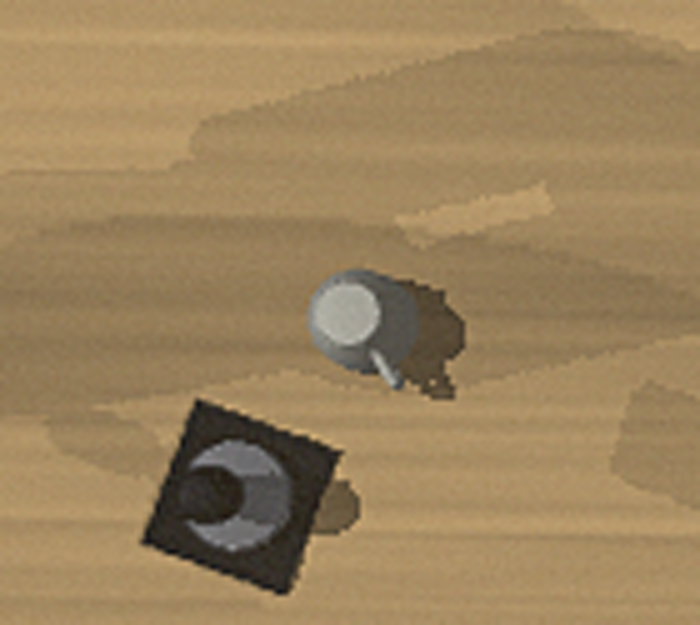

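Run:
```python
from h import *
t=cv2.imread("pics/t23.png");s=cv2.imread("pics/s23.png")
crop(t,322,208,48,60,10,"b1");crop(s,140,130,45,52,12,"b2")
for z in(.003,.023):
  rc("top",(.4203,-.2662),z,.1,.024,25.7,322,208,10)
  rc("scene",(.4203,-.2662),z,.1,.024,25.7,140,130,12)
rc("top",(.4203,-.2662),.003,.124,.05,25.7,322,208,10)
rc("scene",(.4203,-.2662),.003,.124,.05,25.7,140,130,12)
```

```text
top (0.4203, -0.2662) 0.003 25.7 [[112.0, 149.0], [192.0, 112.0], [357.0, 450.0], [277.0, 488.0]]
scene (0.4203, -0.2662) 0.003 25.7 [[388.0, 494.0], [274.0, 530.0], [149.0, 201.0], [258.0, 169.0]]
top (0.4203, -0.2662) 0.023 25.7 [[129.0, 149.0], [211.0, 111.0], [380.0, 457.0], [298.0, 495.0]]
scene (0.4203, -0.2662) 0.023 25.7 [[374.0, 429.0], [258.0, 464.0], [133.0, 135.0], [243.0, 103.0]]
top (0.4203, -0.2662) 0.003 25.7 [[49.0, 129.0], [215.0, 52.0], [421.0, 471.0], [253.0, 550.0]]
scene (0.4203, -0.2662) 0.003 25.7 [[467.0, 517.0], [228.0, 591.0], [77.0, 182.0], [301.0, 115.0]]
```

View pics/b1.png

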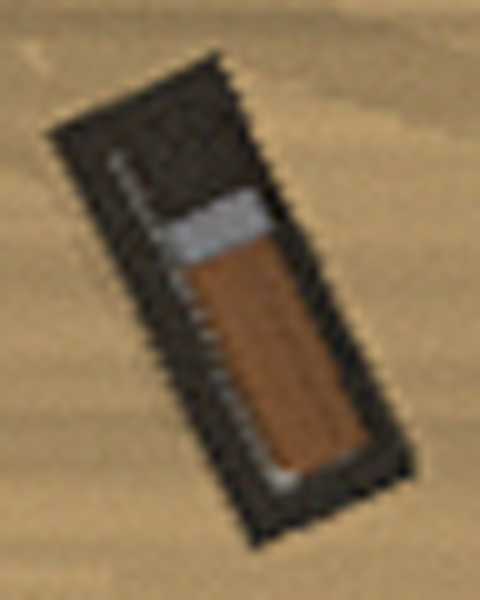

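View pics/b2.png

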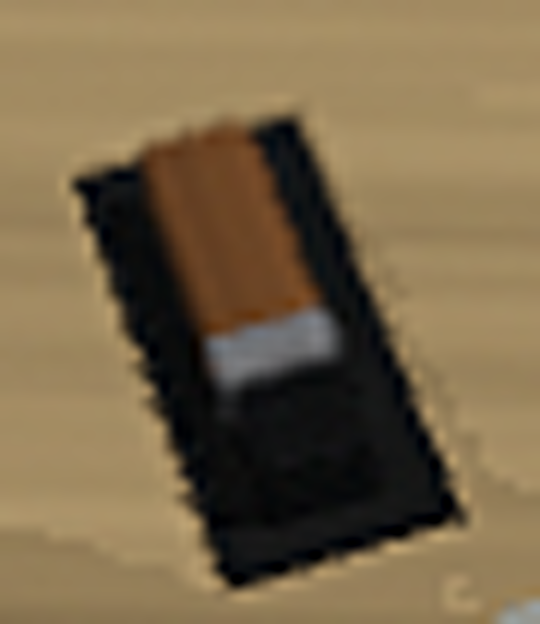

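Run:
```python
from h import *
t=cv2.imread("pics/t23.png");s=cv2.imread("pics/s23.png")
def e(im,x,y,w,h,k,n):
    c=im[y:y+h,x:x+w].astype(float); c=np.clip((c/140)**.5*255,0,255).astype(np.uint8)
    cv2.imwrite(f"pics/{n}.png",cv2.resize(c,None,fx=k,fy=k,interpolation=cv2.INTER_NEAREST))
e(t,322,208,48,60,10,"b3");e(s,140,130,45,52,11,"b4")
```

```text
(no output)
```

View pics/b3.png

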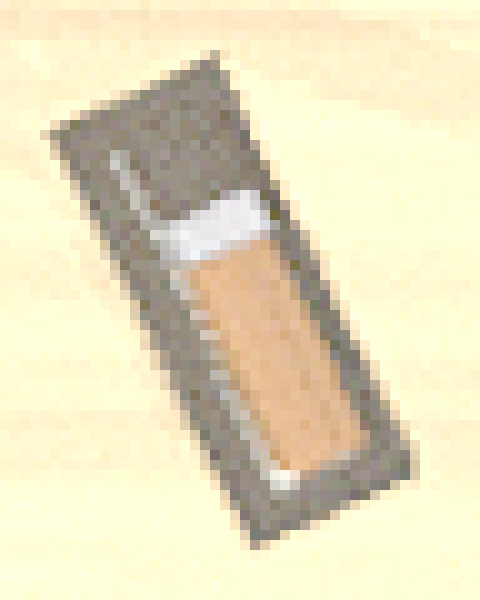

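View pics/b4.png

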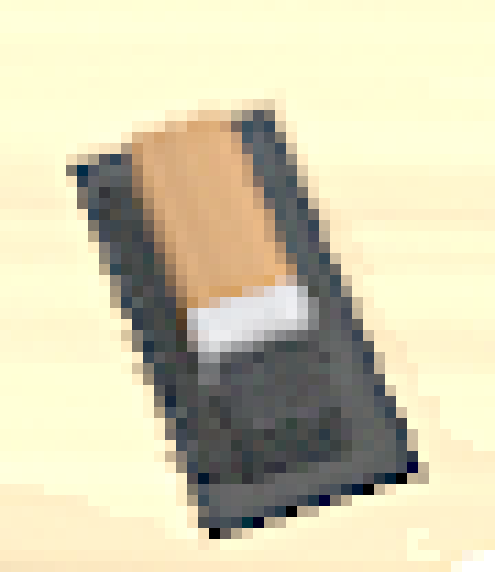

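Run:
```python
from h import *
t=cv2.imread("pics/t23.png");s=cv2.imread("pics/s23.png")
def e(im,x,y,w,h,k,n):
    c=im[y:y+h,x:x+w].astype(float); c=np.clip((c/170)**.6*255,0,255).astype(np.uint8)
    cv2.imwrite(f"pics/{n}.png",cv2.resize(c,None,fx=k,fy=k,interpolation=cv2.INTER_CUBIC))
e(t,255,203,45,46,12,"c1");e(s,205,130,60,62,9,"c2");e(s,340,140,55,60,10,"c3")
for z in(.003,.075):
  rc("top",(.4466,-.083),z,.056,.056,71.5,255,203,12);rc("scene",(.4466,-.083),z,.056,.056,71.5,205,130,9)
rc("top",(.4466,-.083),.003,.084,.084,71.5,255,203,12);rc("scene",(.4466,-.083),.003,.084,.084,71.5,205,130,9)
ext("scene",(.4487,.244),.003,.029,340,140,10);ext("scene",(.4487,.244),.017,.029,340,140,10)
ext("scene",(.4487,.244),.075,.015,340,140,10)
```

```text
top (0.4466, -0.083) 0.003 71.5 [[116.0, 364.0], [197.0, 131.0], [429.0, 213.0], [350.0, 447.0]]
scene (0.4466, -0.083) 0.003 71.5 [[401.0, 308.0], [323.0, 455.0], [129.0, 397.0], [212.0, 253.0]]
top (0.4466, -0.083) 0.075 71.5 [[127.0, 374.0], [214.0, 122.0], [466.0, 210.0], [380.0, 463.0]]
scene (0.4466, -0.083) 0.075 71.5 [[398.0, 122.0], [315.0, 272.0], [111.0, 213.0], [199.0, 67.0]]
top (0.4466, -0.083) 0.003 71.5 [[38.0, 402.0], [159.0, 53.0], [508.0, 175.0], [389.0, 527.0]]
scene (0.4466, -0.083) 0.003 71.5 [[467.0, 286.0], [352.0, 509.0], [60.0, 420.0], [186.0, 205.0]]
scene (0.4487, 0.244) 0.003 x 170.0 406.4 y 258.5 440.1
scene (0.4487, 0.244) 0.017 x 180.2 419.0 y 220.6 402.7
scene (0.4487, 0.244) 0.075 x 284.8 413.6 y 98.6 193.8
```

View pics/c1.png

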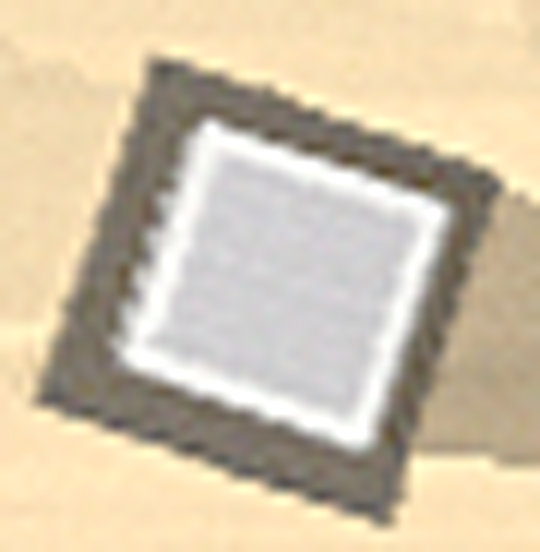

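View pics/c2.png

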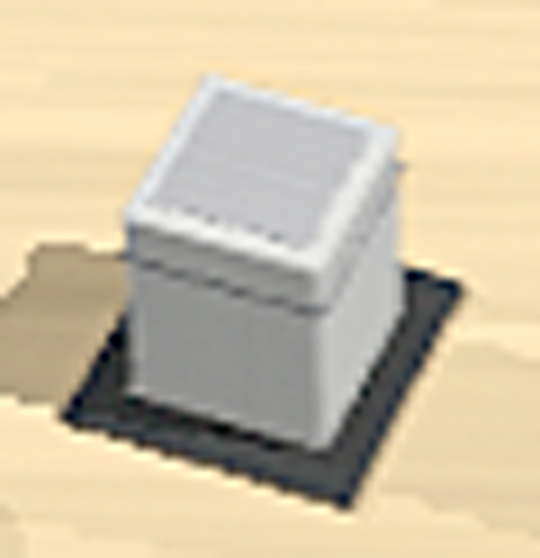

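View pics/c3.png

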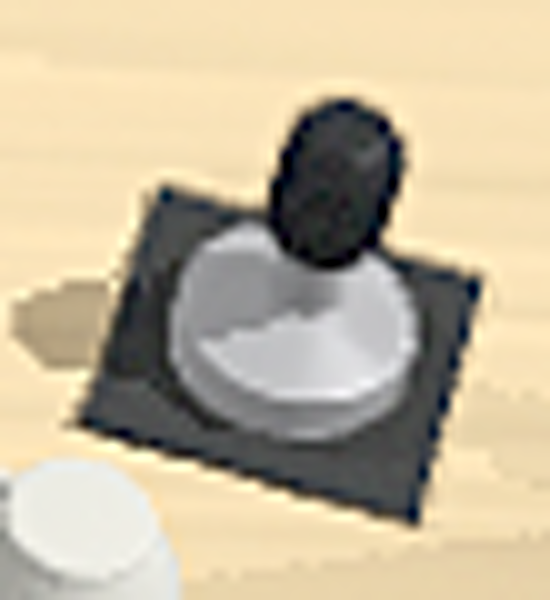

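```bash
python3 plan.py .447 -.079 .16 71.5
```

```text
t 33.88 pos [ 0.3974 -0.5923  0.1874] rot [-1.7992e+02 -2.0000e-02  2.5630e+01] F [-0.   0.5 -0.3] op 45.1
 shift shares [ 1.778 -2.942  0.188] turn shares [-0.001 -0.001 -0.764] | after turn shares [ 3.35  -0.773  0.183] dist mm 516
```

Call:
apply_moves([
  [[0.3,-0.5,0],[0,0,0],80],
  [[0.58,-0.98,0],[0,0,0],85],
  [[0.58,-0.98,0],[0,0,0],85],
  [[0.58,-0.98,0],[0,0,0],85],
  [[0.58,-0.98,0],[0,0,0],85],
])

```text
time: 34.3
eef_pos: [0.4127, -0.4133, 0.1872]
tcp_rot: [-179.7, -0.1, 26.0]
ft_force: [-0.2, -0.6, -0.3]
opening: 0.0762
```

Call:
apply_moves([
  [[0.3,-0.5,0],[0,0,0],85],
  [[0.58,-0.98,0],[0,0,0],85],
  [[0.58,-0.98,0],[0,0,0],85],
  [[0.58,-0.98,0],[0,0,0],85],
  [[0.58,-0.98,0],[0,0,0],85],
])

```text
time: 34.72
eef_pos: [0.4264, -0.2448, 0.1878]
tcp_rot: [-179.8, -0.0, 26.0]
ft_force: [0.0, 1.0, -0.2]
opening: 0.085
```

Call:
apply_moves([
  [[0.1,-0.2,0],[0,0,-0.1],85],
  [[0.3,-0.5,0],[0,0,-0.2],85],
  [[0.58,-0.98,0],[0,0,-0.3],85],
  [[0.58,-0.98,0.1],[0,0,-0.4],85],
  [[0.58,-0.98,0.18],[0,0,-0.5],85],
  [[0.58,-0.98,0.18],[0,0,-0.6],85],
  [[0.58,-0.98,0.18],[0,0,-0.7],85],
  [[0.58,-0.98,0.18],[0,0,-0.764],85],
  [[0.58,-0.98,0.18],[0,0,-0.764],85],
  [[0.58,-0.98,0.18],[0,0,-0.764],85],
])

```text
time: 35.55
eef_pos: [0.4414, -0.0818, 0.1614]
tcp_rot: [180.0, 0.0, 71.4]
ft_force: [0.6, -0.0, 0.3]
opening: 0.0849
```

```bash
python3 plan.py .447 -.079 .11 71.5
```

```text
t 35.55 pos [ 0.4414 -0.0818  0.1614] rot [179.97   0.    71.43] F [ 0.6 -0.   0.3] op 84.9
 shift shares [0.029 0.029 0.343] turn shares [ 0.     0.    -0.001] | after turn shares [0.029 0.029 0.343] dist mm 52
```

Call:
apply_moves([
  [[0.029,0.029,0.1],[0,0,0],85],
  [[0.029,0.029,0.25],[0,0,0],85],
  [[0.029,0.029,0.4],[0,0,0],85],
  [[0.029,0.029,0.55],[0,0,0],85],
  [[0.029,0.029,0.7],[0,0,0],85],
  [[0.029,0.029,0.82],[0,0,0],85],
  [[0.029,0.029,0.88],[0,0,0],85],
  [[0.029,0.029,0.9],[0,0,0],85],
  [[0.029,0.029,0.9],[0,0,0],85],
  [[0.029,0.029,0.9],[0,0,0],85],
  [[0.029,0.029,0.9],[0,0,0],85],
])

```text
time: 36.47
eef_pos: [0.4482, -0.0799, 0.0274]
tcp_rot: [179.9, 0.0, 71.5]
ft_force: [0.2, -0.0, 0.4]
opening: 0.0853
```

```bash
python3 plan.py .447 -.079 .0255 71.5
```

```text
t 36.47 pos [ 0.4482 -0.0799  0.0274] rot [1.7987e+02 1.0000e-02 7.1490e+01] F [ 0.2 -0.   0.4] op 85.3
 shift shares [ 0.003 -0.01   0.013] turn shares [ 0.002  0.    -0.   ] | after turn shares [ 0.003 -0.01   0.013] dist mm 2
```

Close, then lift about 3 mm.

Call:
apply_moves([
  [[0,-0.004,0.003],[0,0,0],75],
  [[0,-0.004,0.003],[0,0,0],66],
  [[0,-0.004,0.003],[0,0,0],61],
  [[0,-0.004,0.003],[0,0,0],58],
  [[0,-0.004,0.003],[0,0,0],56],
  [[0,-0.004,0.003],[0,0,0],53],
  [[0,-0.004,0.003],[0,0,0],50],
  [[0,-0.004,0.003],[0,0,0],47],
  [[0,-0.004,0.003],[0,0,0],45],
  [[0,-0.004,0.003],[0,0,0],45],
], grip_force=25)

```text
time: 37.3
eef_pos: [0.447, -0.0794, 0.026]
tcp_rot: [180.0, 0.0, 71.5]
ft_force: [1.1, 0.2, 2.2]
opening: 0.0558
```

```bash
python3 plan.py .4462 -.0815 .029 71.5
```

```text
t 37.3 pos [ 0.447  -0.0794  0.026 ] rot [179.97   0.    71.51] F [1.1 0.2 2.2] op 55.8
 shift shares [-0.015 -0.    -0.02 ] turn shares [0.001 0.    0.   ] | after turn shares [-0.015 -0.    -0.02 ] dist mm 4
```

Call:
apply_moves([
  [[0,0,-0.02],[0,0,0],45],
  [[0,0,-0.02],[0,0,0],45],
  [[-0.015,0,-0.02],[0,0,0],45],
  [[-0.015,0,-0.02],[0,0,0],45],
  [[-0.015,0,-0.02],[0,0,0],45],
  [[-0.015,0,-0.01],[0,0,0],45],
  [[-0.015,0,-0.004],[0,0,0],45],
  [[-0.015,0,-0.004],[0,0,0],45],
])

```text
time: 37.97
eef_pos: [0.4457, -0.0814, 0.0261]
tcp_rot: [-180.0, -0.0, 71.5]
ft_force: [0.4, 0.1, -2.9]
opening: 0.0558
```

```bash
python3 plan.py .4462 -.0815 .026 71.5;  python3 - <<'E'
from h import *
s=grab("scene","s24");crop(s,200,120,80,75,9,"s24c")
E
```

```text
t 37.97 pos [ 0.4457 -0.0814  0.0261] rot [-179.97   -0.     71.51] F [ 0.4  0.1 -2.9] op 55.8
 shift shares [0.    0.003 0.001] turn shares [-0. -0.  0.] | after turn shares [0.    0.003 0.001] dist mm 0
```

View pics/s24c.png

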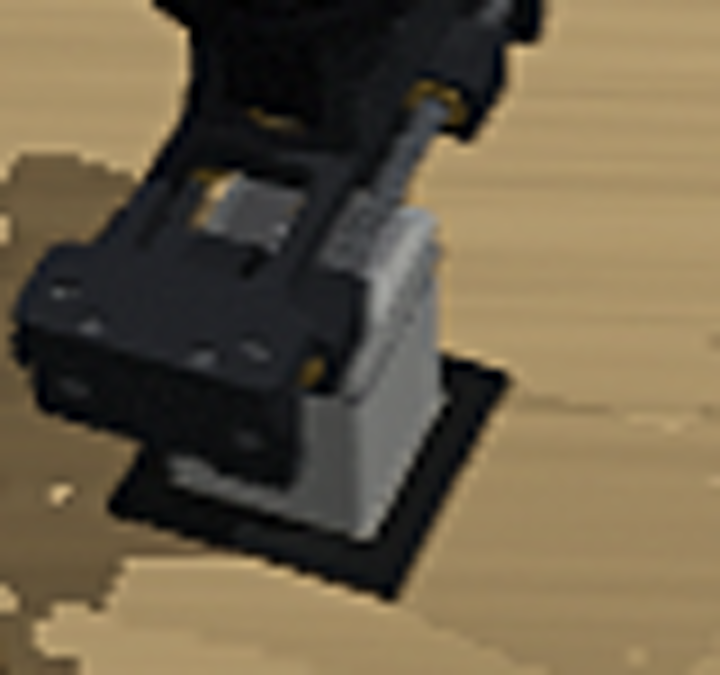

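Call:
apply_moves([
  [[0,0.003,0.003],[0,0,0],45],
  [[0,0.003,0.006],[0,0,0],45],
  [[0,0.003,0.006],[0,0,0],54],
  [[0,0.003,0.006],[0,0,0],60],
  [[0,0.003,0.006],[0,0,0],68],
  [[0,0.003,0.006],[0,0,0],76],
  [[0,0.003,0.006],[0,0,0],82],
  [[0,0.003,0.006],[0,0,0],82],
  [[0,0.003,-0.1],[0,0,0],82],
  [[0,0.003,-0.3],[0,0,0],82],
  [[0,0.003,-0.6],[0,0,0],82],
  [[0,0.003,-0.9],[0,0,0],82],
])

```text
time: 39.02
eef_pos: [0.4452, -0.0811, 0.1553]
tcp_rot: [-179.8, -0.0, 71.5]
ft_force: [0.8, 0.1, -0.6]
opening: 0.082
```

```bash
python3 plan.py .4228 -.2644 .15 25.7
```

```text
t 39.02 pos [ 0.4452 -0.0811  0.1553] rot [-1.7983e+02 -2.0000e-02  7.1510e+01] F [ 0.8  0.1 -0.6] op 82.0
 shift shares [-1.206  0.246  0.034] turn shares [-0.003  0.001  0.763] | after turn shares [-0.665  1.036  0.036] dist mm 185
```

Call:
apply_moves([
  [[-0.2,0.05,0],[0,0,0.1],70],
  [[-0.4,0.1,0],[0,0,0.2],60],
  [[-0.6,0.15,0],[0,0,0.3],50],
  [[-0.8,0.2,0],[0,0,0.4],48],
  [[-1,0.24,0],[0,0,0.5],48],
  [[-1,0.24,0],[0,0,0.6],48],
  [[-1,0.24,0],[0,0,0.7],48],
  [[-1,0.24,0],[0,0,0.763],48],
  [[-1,0.24,0],[0,0,0.763],48],
  [[-1,0.24,0],[0,0,0.763],48],
])

```text
time: 39.85
eef_pos: [0.4328, -0.2352, 0.1546]
tcp_rot: [-180.0, 0.0, 25.9]
ft_force: [-0.3, 0.3, 0.0]
opening: 0.0476
```

```bash
python3 plan.py .4228 -.2644 .03 25.7;  python3 - <<'E'
from h import *
s=grab("scene","s25");t=grab("top","t25")
def e(im,x,y,w,h,k,n):
    c=im[y:y+h,x:x+w].astype(float); c=np.clip((c/170)**.6*255,0,255).astype(np.uint8)
    cv2.imwrite(f"pics/{n}.png",cv2.resize(c,None,fx=k,fy=k,interpolation=cv2.INTER_CUBIC))
e(t,255,203,45,46,12,"d1");e(s,205,130,60,62,9,"d2")
E
```

```text
t 39.85 pos [ 0.4328 -0.2352  0.1546] rot [-1.7999e+02  1.0000e-02  2.5850e+01] F [-0.3  0.3  0. ] op 47.6
 shift shares [-0.145  0.146  0.831] turn shares [-0.     0.     0.003] | after turn shares [-0.145  0.146  0.831] dist mm 128
```

View pics/d1.png

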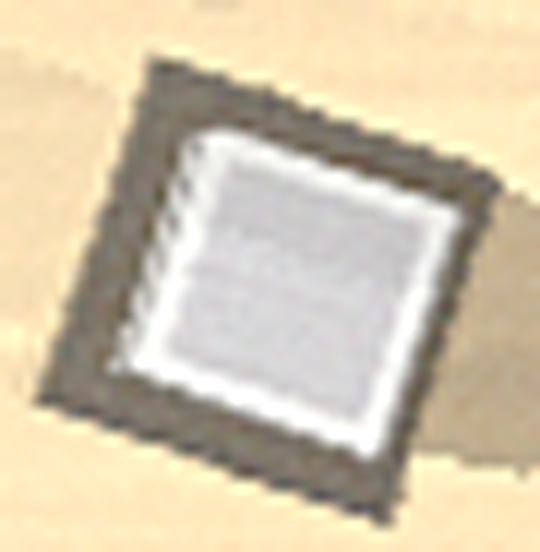

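View pics/d2.png

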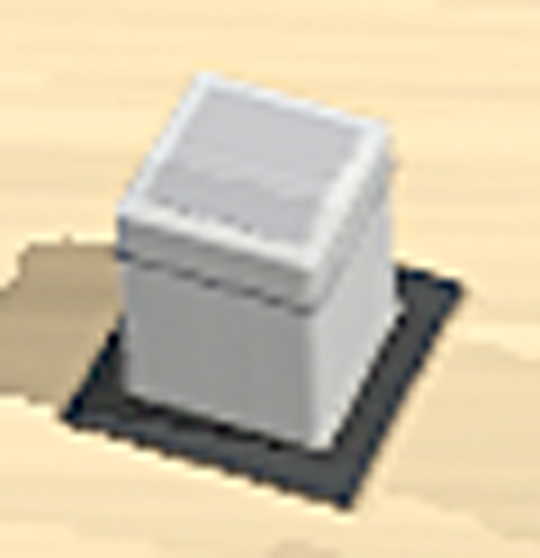

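Call:
apply_moves([
  [[-0.145,0.146,0.1],[0,0,0.003],48],
  [[-0.145,0.146,0.25],[0,0,0.003],48],
  [[-0.145,0.146,0.4],[0,0,0.003],48],
  [[-0.145,0.146,0.55],[0,0,0.003],48],
  [[-0.145,0.146,0.7],[0,0,0.003],48],
  [[-0.145,0.146,0.76],[0,0,0.003],48],
  [[-0.145,0.146,0.78],[0,0,0.003],48],
  [[-0.145,0.146,0.78],[0,0,0.003],48],
  [[-0.145,0.146,0.78],[0,0,0.003],48],
], grip_force=18)

```text
time: 40.7
eef_pos: [0.4235, -0.2649, 0.0387]
tcp_rot: [179.9, -0.0, 25.6]
ft_force: [-0.3, 1.2, -0.4]
opening: 0.0481
```

```bash
python3 plan.py .4228 -.2644 .0075 25.7;  python3 - <<'E'
from h import *
s=grab("scene","s26");crop(s,110,90,110,100,7,"s26c")
E
```

```text
t 40.7 pos [ 0.4235 -0.2649  0.0387] rot [ 1.7992e+02 -3.0000e-02  2.5590e+01] F [-0.3  1.2 -0.4] op 48.1
 shift shares [-0.003 -0.006  0.208] turn shares [ 0.001 -0.    -0.002] | after turn shares [-0.003 -0.005  0.208] dist mm 31
```

View pics/s26c.png

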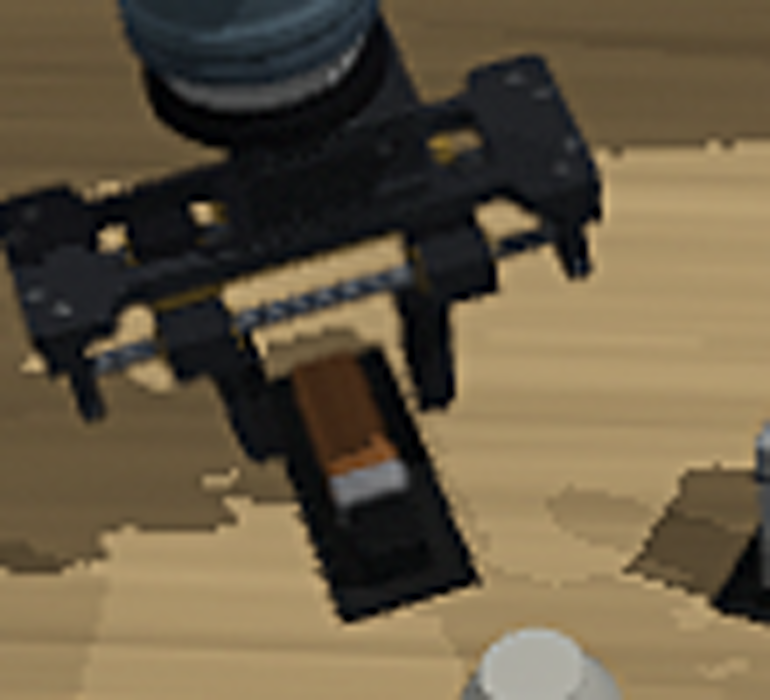

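Call:
apply_moves([
  [[-0.002,-0.005,0.08],[0,0,0],48],
  [[-0.002,-0.005,0.16],[0,0,0],48],
  [[-0.002,-0.005,0.2],[0,0,0],48],
  [[-0.002,-0.005,0.205],[0,0,0],48],
  [[-0.002,-0.005,0.205],[0,0,0],40],
  [[-0.002,-0.005,0.205],[0,0,0],33],
  [[-0.002,-0.005,0.205],[0,0,0],28],
  [[-0.002,-0.005,0.205],[0,0,0],25],
  [[-0.002,-0.005,0.205],[0,0,0],22],
  [[-0.002,-0.005,0.205],[0,0,0],19],
  [[-0.002,-0.005,0.205],[0,0,0],15],
  [[-0.002,-0.005,0.205],[0,0,0],15],
])

```text
time: 41.75
eef_pos: [0.4226, -0.2642, 0.0075]
tcp_rot: [180.0, -0.0, 25.6]
ft_force: [-0.4, 1.5, 4.9]
opening: 0.024
```

```bash
python3 plan.py .4214 -.265 .0075 25.7
```

```text
t 41.75 pos [ 0.4226 -0.2642  0.0075] rot [ 1.7995e+02 -1.0000e-02  2.5550e+01] F [-0.4  1.5  4.9] op 24.0
 shift shares [-0.009  0.001  0.   ] turn shares [ 0.001 -0.    -0.002] | after turn shares [-0.009  0.001  0.   ] dist mm 1
```

Gripped again. Lift 2 mm, shift back 1.6 mm, set down, release and rise.

Call:
apply_moves([
  [[0,0,-0.014],[0,0,0],15],
  [[0,0,-0.014],[0,0,0],15],
  [[-0.011,0,-0.014],[0,0,0],15],
  [[-0.011,0,-0.014],[0,0,0],15],
  [[-0.011,0,-0.014],[0,0,0],15],
  [[-0.011,0,-0.006],[0,0,0],15],
  [[-0.011,0,0],[0,0,0],15],
  [[-0.011,0,0],[0,0,0],15],
  [[-0.011,0,0],[0,0,0],22],
  [[-0.011,0,0],[0,0,0],28],
  [[-0.011,0,0],[0,0,0],36],
  [[-0.011,0,0],[0,0,0],45],
])

```text
time: 42.75
eef_pos: [0.4207, -0.2646, 0.0068]
tcp_rot: [-180.0, 0.0, 25.6]
ft_force: [0.4, -0.1, -0.5]
opening: 0.0391
```

Call:
apply_moves([
  [[0,0,0],[0,0,0],48],
  [[0,0,-0.1],[0,0,0],48],
  [[0,0,-0.3],[0,0,0],48],
  [[0,0,-0.6],[0,0,0],48],
  [[0,0,-0.9],[0,0,0],48],
  [[0,0,-1],[0,0,0],48],
  [[0,0,-1],[0,0,0],48],
])

```text
time: 43.33
eef_pos: [0.4235, -0.2672, 0.1628]
tcp_rot: [179.4, -0.2, 25.6]
ft_force: [0.9, 0.0, 1.1]
opening: 0.048
```

Call:
apply_moves([
  [[-0.1,0.3,0],[0,0,0],48],
  [[-0.3,0.5,0],[0,0,0],48],
  [[-0.5,0.8,-0.1],[0,0,0],48],
  [[-0.6,1,-0.2],[0,0,0],48],
  [[-0.7,1,-0.2],[0,0,0],48],
  [[-0.7,1,-0.2],[0,0,0],48],
])

```text
time: 43.83
eef_pos: [0.3886, -0.4501, 0.1871]
tcp_rot: [179.9, 0.1, 25.3]
ft_force: [0.1, 0.3, 0.6]
opening: 0.0482
```

Call:
apply_moves([
  [[-0.2,0.5,0],[0,0,0],48],
  [[-0.4,0.9,0],[0,0,0],48],
  [[-0.4,0.9,0],[0,0,0],48],
  [[-0.4,0.9,0],[0,0,0],48],
  [[-0.4,0.9,0],[0,0,0],48],
  [[-0.4,0.9,0],[0,0,0],48],
])

```text
time: 44.33
eef_pos: [0.3944, -0.5922, 0.1843]
tcp_rot: [-179.8, -0.0, 25.5]
ft_force: [1.1, 0.3, -0.7]
opening: 0.048
```

```bash
python3 plan.py .258 -.514 .239 26.6;  python3 - <<'E'
from h import *
s=grab("scene","s27");t=grab("top","t27");crop(s,95,110,310,150,2.5,"s27a")
def e(im,x,y,w,h,k,n):
    c=im[y:y+h,x:x+w].astype(float); c=np.clip((c/140)**.5*255,0,255).astype(np.uint8)
    cv2.imwrite(f"pics/{n}.png",cv2.resize(c,None,fx=k,fy=k,interpolation=cv2.INTER_NEAREST))
e(t,322,208,48,60,10,"e1");e(s,140,130,45,52,11,"e2")
a=cv2.imread("pics/s0.png") if 0 else cv2.imread("pics/scene0.png")
for n,(x,y,w,h) in {"cupL":(330,180,30,38),"cupR":(174,178,28,33)}.items():
    d=np.abs(a[y:y+h,x:x+w].astype(int)-s[y:y+h,x:x+w]).max(2); print(n,np.median(d),(d>40).sum())
E
```

```text
t 44.33 pos [ 0.3944 -0.5922  0.1843] rot [-1.7978e+02 -2.0000e-02  2.5490e+01] F [ 1.1  0.3 -0.7] op 48.0
 shift shares [-0.596 -0.863 -0.362] turn shares [-0.004 -0.    -0.019] | after turn shares [-0.579 -0.873 -0.365] dist mm 166
cupL 2.0 0
cupR 8.0 0
```

View pics/s27a.png

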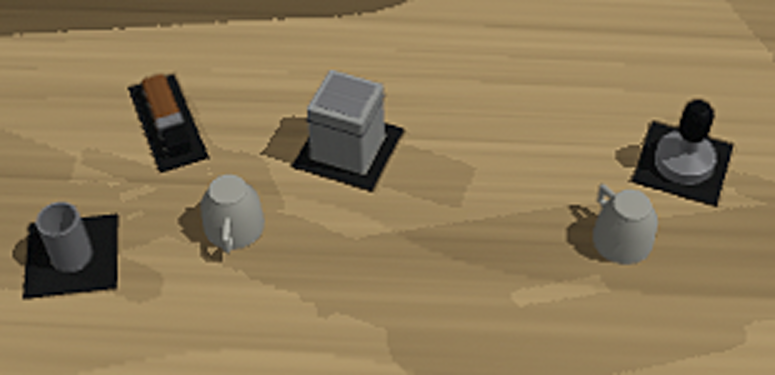

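View pics/e1.png

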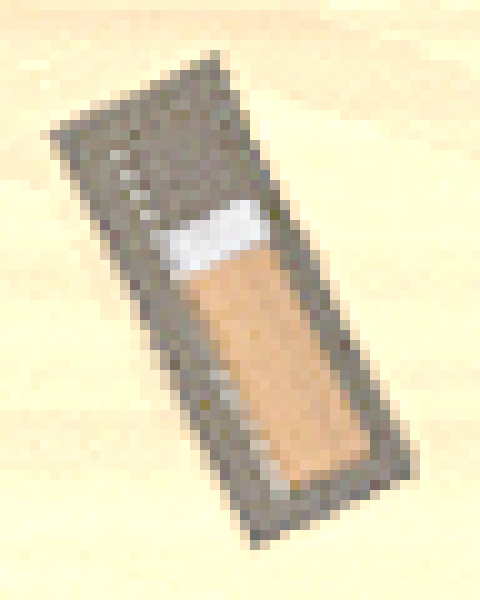

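View pics/e2.png

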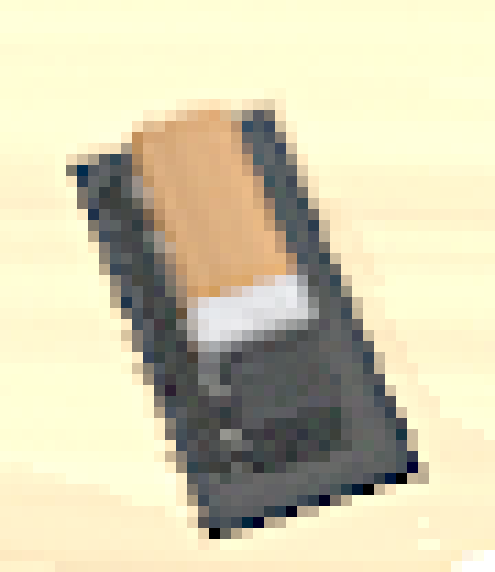

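View pics/t27.png

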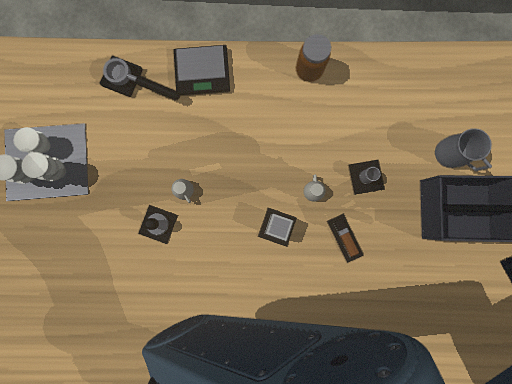

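```bash
python3 -c "
from station import env
print(env.hand_in())"
```

```text
the job is handed in; nothing more can be done
None
```

I placed the tamper, shot cup, tin and brush, in that order, each on its own mat. I then regripped the tin and the brush and moved each about 2 mm to centre it better. The job was handed in at about 44 s, with the arm parked clear of everything.

- **Tamper and shot cup:** each stands upright and matches its silhouette in the images to within about 1 mm. I did not measure them again after the tin and brush corrections; they only looked unchanged in the final pictures.
- **Tin:** after the correction, its lid corners fit the expected outline in both camera views, to about 1 mm on average. It is lined up with its silhouette to within about 1°.
- **Brush:** it lies flat and lined up to within about 1°. The gap at the handle end is gone, and only a sliver of silhouette less than a pixel wide shows on both long sides.
- **Upturned cups:** comparing the first and last scene pictures showed no movement of either one.
- **Checks that disagreed:** for the tin and the brush, the robot's own position readings and the images differed by 1–3 mm along the jaws' flat direction. I went mostly by the images. The centring along the brush's length is the least certain, at about ±1.5 mm.

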